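Make up a cheese and jar order with the tipping scale

ROBOT

A 6-joint arm with a two-finger parallel gripper is mounted at the origin on a cart in front of the work surface, level with it; the furniture and walls round the work are solid. World frame = base frame: x ahead of the robot, y to its left, z up, the work surface at z = 0. Lengths are in mm, angles in rad, forces in N, time in s.
With the tool pointing down it reaches from about 200 to 875 mm from the base axis. Payload 3.4 kg.
Tool frame: the origin (TCP) lies between the finger pads; the fingertips stand 8 mm ahead of it and the grasp point (between the pads) lies 11 mm behind it; z points along the fingers, y is the line along which they close (so a half turn about z gives the same grasp; the last joint's range is limited). The gripper opens to 94 mm and grips with 3 to 60 N. Pads are 16 mm wide; open, the fingers measure 119 mm over their backs; the gripper's body (75 mm by 177 mm) begins 78 mm behind the grasp point.
Start: joints at [-0.121, 0.276, 1.505, -0, 1.361, -0.121], TCP at [575.034, -0.01, 213.493] pointing down, gripper open.
Joint ranges: [-2.89, 2.89], [-0.75, 2.08], [0.22, 2.7], [-1.18, 4.32], [0.11, 2.71], [-2.7, 2.7]. Speed limits (rad/s): [2.57, 2.57, 3.14, 3.14, 3.14, 3.14].

INTERFACE

Orientations are given as a rotation vector (axis times angle).
In Python, from bench import robot, grab_frame, calibration gives the robot as it stands.
- The arm moves only by the tool move_arm, never from a script. Its argument "commands" is a list of rows, each an object with "jaw": the finger opening in mm, from 0 to 94; "linear": the shift along the tool's x, y, z in units of 30 mm (1.0 is 30 mm), a list of three; "rot": the turn, a rotation vector about the tool's x, y, z in rad, a list of three. In form: [{"jaw": jaw, "linear": [dx, dy, dz], "rot": [rx, ry, rz]}, ...]. A call has 1 to 8 rows; each row is the pose to reach, as a shift and turn from the pose commanded when the call began, along the tool's axes at that moment; what a row does not reach only later rows make up. A row lasts 1/10 s, in which the tool goes at most 50 mm and 8.59 degrees, less where a joint would pass 70% of its speed; a pose out of reach is approached as far as the arm can. A call with a gripper value outside its range is refused whole. The fingers move at their own pace and stop on an object; "squeeze" is the grip in N (left out, the last holds). Time passes only in rows, so rows that repeat a pose let the fingers close. It gives the time, the measured TCP pose, the force, the opening and the grip force at its end, in the units of the state.
- robot.state(): the state, without advancing time (a new reading comes with each control period).
- grab_frame(name): name is "scene" or "side" or "wrist"; returns the picture (420x560x3 uint8, blue, green, red); there is no depth.
- calibration(name): a dict with "vfov" (degrees; the focal length in pixels is half the picture's height over the tangent of half this angle, whatever the lens; pixels are square), "cx", "cy" (the principal point, pixels), "R" (3x3) and "t" (3): a world point X has camera coordinates R X + t. Camera axes: x right, y down, z forward; pixel columns grow to the right and rows downward; lengths in mm; the calibration is good to about 2 mm. A picture is of the moment at which its call begins: read the wrist's pose just before it. calibration takes no time and is no camera call; for the wrist camera it gives the pose at the moment of the call.
- robot.hand_in(): hands the job in; it is judged then, once.
The state is a dict: "time": time; "qpos": joint angles; "dq": joint speeds; "joint_torque": joint torques, N m; "ee_pos": TCP position; "orientation": TCP orientation; "ft_force": force on the tool from outside, world axes, zero at the start; "wrist_torque": the same for the moment, N m; "width": finger opening in mm; "finger_force": force on a finger pad.
Only numpy, scipy, OpenCV 4.12 (cv2) and the standard library are available. Lean on these libraries where they do the work, as an engineer would, in place of code of your own. Each camera call takes 0.05 s, during which the arm holds its last target. There are 200 camera calls.

TASK

Make up the customer's order: put every wax cheese lying on the table into the level pan of the scale so that they are weighed together, then lift the pan by its handle to the red 60-degree mark so that they all slide into the cheese bay of the crate, and lower the pan gently back to level, never letting it drop or tipping it far past the mark. Every jar on the table goes into the crate's jar bay, standing upright on the floor; leave the other goods where they are.

Things in the scene. Friction and masses are not known exactly. Their poses are not given: they have to be found in the camera images.
- weigh_scale: fixed white counter scale that carries the tipping pan, housing 170 x 170 mm; origin on the table under it, z up. Its x and y axes name the directions below; its y axis points from the handle over the pan to the crate. On its robot-side cheek stands an angle plate (top 152 mm above the table) with ticks each 15 degrees, the one at 60 degrees red.
- weigh_pan (a joint): tilt of the pan in rad: 0 level and at rest, grows as the handle side is lifted, stop at 1.45; the red mark is at 1.047 (60 degrees). It does not stay up by itself: let go, it falls back. Lifting the loaded pan takes about 5 N at the handle.
- pan_floor (a point): centre of the upper face of the steel pan's floor; moves and turns with the pan. The floor is 144 mm inside along its x, and along its y runs from the back wall at -97 mm to the open lip at +101 mm; walls 40 mm high at both sides and at the back, none at the lip. When level the floor is 79 mm above the table. Axes as weigh_scale when level.
- pan_handle (a point): middle of the pan's black handle, a round bar 14 mm thick, 120 mm long along x, 58 mm behind the back wall, free all round except for the two arms at its ends; 105 mm above the table when the pan is level. Moves with the pan in an arc of 250 mm about the hinge.
- pan_hinge (a point): point on the pan's fixed hinge axis, which runs along weigh_scale's x axis, 75 mm above the table near the lip.
- order_crate: fixed wooden crate beside the scale, 184 mm along its x, 256 mm along its y, walls and partition 6 mm thick and 48 mm high, floor 6 mm thick; origin on the table under its centre; its y axis points away from the scale. The pan's lip reaches over its near wall.
- cheese_bay (a point): centre of the floor of the crate's larger bay (172 x 144 mm inside, x by y), next to the scale; axes as order_crate.
- jar_bay (a point): centre of the floor of the crate's smaller bay (172 x 88 mm inside, x by y), on the side away from the scale; room for two jars side by side along x; axes as order_crate.
- cheese_1: red wax-coated cheese, a squat bun with flat top and bottom: 56 mm across, 38 mm high, widest and nearly straight-sided from 10 to 28 mm up; 0.08 to 0.15 kg; origin at the centre of its underside, z up through its top. May be absent.
- cheese_2: yellow wax-coated cheese, a squat bun with flat top and bottom: 56 mm across, 38 mm high, widest and nearly straight-sided from 10 to 28 mm up; 0.08 to 0.15 kg; origin at the centre of its underside, z up through its top. May be absent.
- cheese_3: red wax-coated cheese, a squat bun with flat top and bottom: 56 mm across, 38 mm high, widest and nearly straight-sided from 10 to 28 mm up; 0.08 to 0.15 kg; origin at the centre of its underside, z up through its top. May be absent.
- cheese_4: yellow wax-coated cheese, a squat bun with flat top and bottom: 56 mm across, 38 mm high, widest and nearly straight-sided from 10 to 28 mm up; 0.08 to 0.15 kg; origin at the centre of its underside, z up through its top. May be absent.
- jar_orange: orange, dark green lid: closed glass jar, 62 mm across, 84 mm high with its lid, 0.3 kg; origin at the centre of its foot, z up through the lid. May be absent.
- jar_red: dark red, black lid: closed glass jar, 62 mm across, 84 mm high with its lid, 0.3 kg; origin at the centre of its foot, z up through the lid. May be absent.
- vinegar_bottle_28: dark vinegar bottle, 68 mm across, 234 mm high, a bystander; origin under its centre.
- price_stand: small price card in a wooden foot, 26 x 90 x 77 mm, a bystander; origin under its centre.
- spaghetti_packet: long pale pasta packet lying flat, 79 x 266 x 36 mm, a bystander; origin under its centre.
Not all that is in view belongs to the job. What is shaped like the cheese_2 but pink or turquoise is not meant.

How it is judged (in metres and radians):
On the way, in this order (a step that is already met when the one before it is completed fails the run):
1. all the cheeses are in the level pan together (x of cheese_1 in the frame of pan_floor between -0.075 and 0.075 m and y of cheese_1 in the frame of pan_floor between -0.103 and 0.103 m and z of cheese_1 in the frame of pan_floor between -0.012 and 0.07 m and x of cheese_2 in the frame of pan_floor between -0.075 and 0.075 m and y of cheese_2 in the frame of pan_floor between -0.103 and 0.103 m and z of cheese_2 in the frame of pan_floor between -0.012 and 0.07 m and x of cheese_3 in the frame of pan_floor between -0.075 and 0.075 m and y of cheese_3 in the frame of pan_floor between -0.103 and 0.103 m and z of cheese_3 in the frame of pan_floor between -0.012 and 0.07 m and x of cheese_4 in the frame of pan_floor between -0.075 and 0.075 m and y of cheese_4 in the frame of pan_floor between -0.103 and 0.103 m and z of cheese_4 in the frame of pan_floor between -0.012 and 0.07 m and value of joint weigh_pan below 0.1 rad), for 0.3 s.
2. the pan is held at 60 degrees (within 10) and all the cheeses have slid into the cheese bay (x of cheese_1 in the frame of cheese_bay between -0.094 and 0.094 m and y of cheese_1 in the frame of cheese_bay between -0.08 and 0.08 m and z of cheese_1 in the frame of cheese_bay between -0.012 and 0.085 m and x of cheese_2 in the frame of cheese_bay between -0.094 and 0.094 m and y of cheese_2 in the frame of cheese_bay between -0.08 and 0.08 m and z of cheese_2 in the frame of cheese_bay between -0.012 and 0.085 m and x of cheese_3 in the frame of cheese_bay between -0.094 and 0.094 m and y of cheese_3 in the frame of cheese_bay between -0.08 and 0.08 m and z of cheese_3 in the frame of cheese_bay between -0.012 and 0.085 m and x of cheese_4 in the frame of cheese_bay between -0.094 and 0.094 m and y of cheese_4 in the frame of cheese_bay between -0.08 and 0.08 m and z of cheese_4 in the frame of cheese_bay between -0.012 and 0.085 m and value of joint weigh_pan between 0.873 and 1.222 rad), for 0.4 s.
3. the pan is level again (value of joint weigh_pan below 0.06 rad), for 0.3 s.
At the end, for the whole second after the job is handed in: Every cheese lies in the crate's cheese bay, every jar stands upright (within 7 degrees) on the floor of the jar bay, the pan is level (within 0.06 rad) and all is released (x of cheese_1 in the frame of cheese_bay between -0.094 and 0.094 m and y of cheese_1 in the frame of cheese_bay between -0.08 and 0.08 m and z of cheese_1 in the frame of cheese_bay between -0.012 and 0.085 m and x of cheese_2 in the frame of cheese_bay between -0.094 and 0.094 m and y of cheese_2 in the frame of cheese_bay between -0.08 and 0.08 m and z of cheese_2 in the frame of cheese_bay between -0.012 and 0.085 m and x of cheese_3 in the frame of cheese_bay between -0.094 and 0.094 m and y of cheese_3 in the frame of cheese_bay between -0.08 and 0.08 m and z of cheese_3 in the frame of cheese_bay between -0.012 and 0.085 m and x of cheese_4 in the frame of cheese_bay between -0.094 and 0.094 m and y of cheese_4 in the frame of cheese_bay between -0.08 and 0.08 m and z of cheese_4 in the frame of cheese_bay between -0.012 and 0.085 m and x of jar_orange in the frame of jar_bay between -0.065 and 0.065 m and y of jar_orange in the frame of jar_bay between -0.03 and 0.03 m and z of jar_orange in the frame of jar_bay between -0.006 and 0.01 m and angle between each of jar_orange, jar_red's own z axis and vertical below 0.12 rad and x of jar_red in the frame of jar_bay between -0.065 and 0.065 m and y of jar_red in the frame of jar_bay between -0.03 and 0.03 m and z of jar_red in the frame of jar_bay between -0.006 and 0.01 m and value of joint weigh_pan below 0.06 rad); the robot touches nothing.
It fails at once if the pan is tipped beyond 75 degrees (value of joint weigh_pan above 1.31 rad).
It fails at once if the pan is let fall (faster than 3 rad/s downward) (velocity of joint weigh_pan below -3 rad/s).
It fails at once if a bystander (bottle, price stand or pasta packet) is moved more than 3 cm (distance of any of vinegar_bottle_28, price_stand, spaghetti_packet from where it was at the start of the episode above 0.03 m).
Of cheese_1, cheese_2, cheese_3, cheese_4 only 3 to 4 are there at a start; the rules pass over those that are not, and their reading is None.
Of jar_orange, jar_red only 1 to 2 are there at a start; the rules pass over those that are not, and their reading is None.
At some moment in a run one of cheese_1, cheese_2, cheese_3, cheese_4 may be knocked a few centimetres aside while the robot is not near it.
It also fails if it takes over 210 s, if anything falls off the work surface, if the arm or the gripper's body presses on something with over 40 N, if the wrist force passes 120 N, or if a joint passes its speed limit or range.

## Working session

There is one attempt and no reset: what is moved stays moved. The work goes in short steps, Python scripts to look and compute and a tool call to move; the robot and the scene stay as the last step left them, time stands still between calls to the robot, and variables do not carry over. Pictures are saved under pics/ and viewed, at most 14 in all, crops included, and the job is handed in when it is done.

Besides the shell and the picture viewer there is one more tool, called as name(argument=value, ...), one argument or row to a line, values as JSON. move_arm: Moves the arm, as the interface text tells. Its arguments: {"type":"object","properties":{"commands":{"type":"array"},"squeeze":{"type":"number"}},"required":["commands"]}

```bash
ls; mkdir -p pics
cat > h.py <<'E'
import numpy as np, cv2
from bench import robot, grab_frame, calibration
from scipy.spatial.transform import Rotation as R
def cam(n):
    c=calibration(n); f=210/np.tan(np.radians(c["vfov"])/2)
    return f,c["cx"],c["cy"],np.array(c["R"]),np.array(c["t"])
def ray(n,u,v,z,c=None):
    f,cx,cy,Rm,t=c or cam(n)
    d=Rm.T@np.array([(u-cx)/f,(v-cy)/f,1]); o=-Rm.T@t
    return o+d*(z-o[2])/d[2]
def proj(n,X,c=None):
    f,cx,cy,Rm,t=c or cam(n)
    p=Rm@np.array(X)+t
    return p[0]/p[2]*f+cx,p[1]/p[2]*f+cy
E
python3 - <<'E'
from h import *
for n in("scene","side"):
    im=grab_frame(n); cv2.imwrite(f"pics/{n}0.png",im); cv2.imwrite(f"pics/{n}0b.png",cv2.resize(im,(800,600)))
    c=calibration(n);print(n,c)
print(robot.state())
E
```

```text
pics
scene {'vfov': 45.73051406401886, 'cx': 277.81896028958727, 'cy': 208.82035148774565, 'R': array([[ 0.60479881, -0.79605921,  0.02254176],
       [-0.35103921, -0.2918923 , -0.8897024 ],
       [ 0.71483555,  0.53017791, -0.45598411]]), 't': array([-438.3710119 ,  278.49307808, 1584.91031591])}
side {'vfov': 45.3060918846577, 'cx': 274.87923425803245, 'cy': 213.6651145349521, 'R': array([[ 0.91184987, -0.41017917, -0.01681836],
       [-0.24648062, -0.51425775, -0.82145376],
       [ 0.32829425,  0.7531879 , -0.57002708]]), 't': array([-577.41308173,  209.97432688, 1541.67318808])}
{'time': 0.1, 'qpos': array([-1.21016499e-01,  2.76531579e-01,  1.50598897e+00, -3.44039128e-05,
        1.36070580e+00, -1.20959972e-01]), 'dq': array([ 0.00055775, -0.00097477, -0.00179208,  0.00145559, -0.00156771,
        0.00062382]), 'joint_torque': array([ 2.09665013e-03, -4.05456018e+01, -2.37780511e+01,  7.03444169e-02,
        2.99401337e-02, -2.48708608e-05]), 'ee_pos': array([5.74506098e+02, 3.22287179e-02, 2.12698336e+02]), 'orientation': array([-2.22060114e+00, -2.22049161e+00,  1.62325375e-03]), 'ft_force': array([ 1.1060961 ,  0.71914761, -0.01510266]), 'wrist_torque': array([-0.03046319,  0.04636482,  0.00573092]), 'finger_force': 0.0, 'width': 94.16946165250076}
```

View pics/scene0b.png

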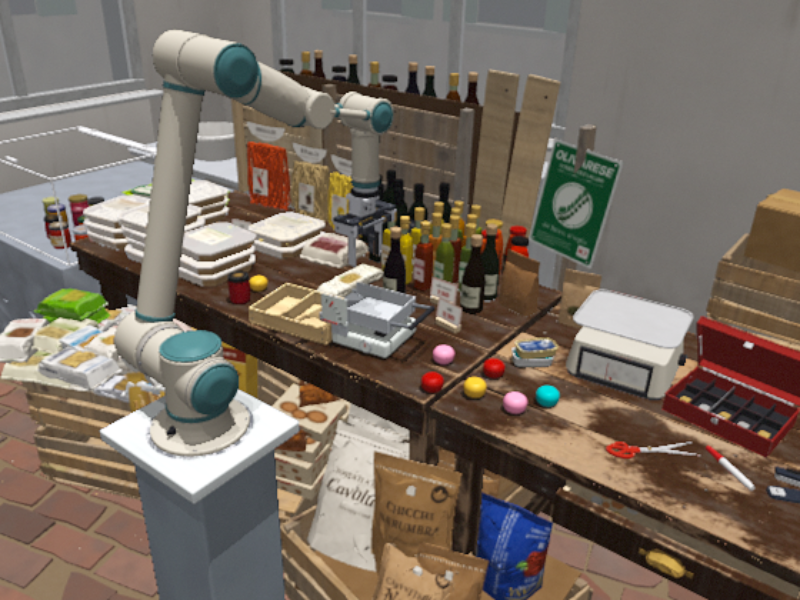

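View pics/side0b.png

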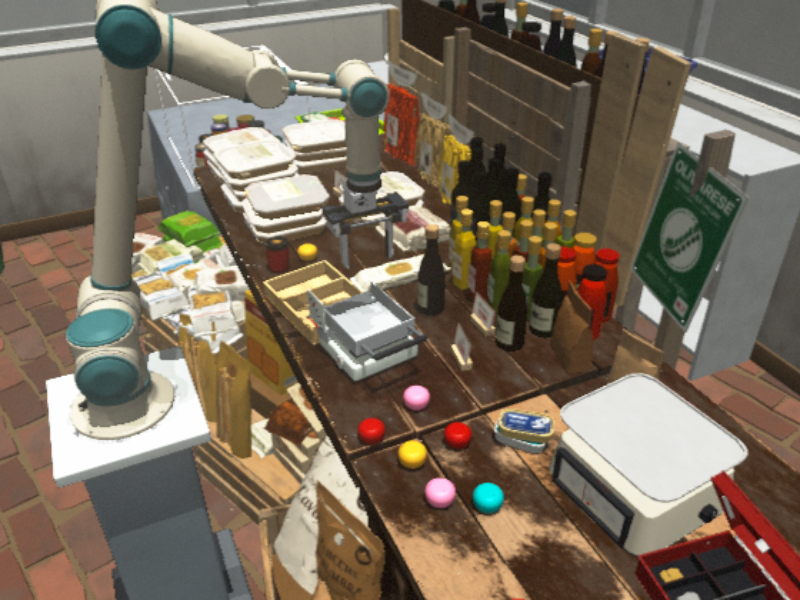

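The scene view shows two red buns at (431,381) and (494,368), a yellow at (475,387), another yellow at (258,284) beside a dark red jar with a black lid at (238,288). Pink (443,354), (515,402) and turquoise (546,396) are not meant. I'm enlarging the views to confirm this and to measure the scale and crate.

Run:
```python
from h import *
s=cv2.imread("pics/scene0.png"); d=cv2.imread("pics/side0.png")
a=cv2.resize(s[175:295,150:310],(800,600),interpolation=cv2.INTER_CUBIC); cv2.imwrite("pics/c1.png",a) 
b=cv2.resize(d[160:280,170:330],(800,600),interpolation=cv2.INTER_CUBIC); cv2.imwrite("pics/c2.png",b)
for n,im in(("scene",s),("side",d)):
    h=cv2.cvtColor(im,cv2.COLOR_BGR2HSV)
    for c,lo,hi in(("red",(0,200,90),(5,255,255)),("red2",(172,200,90),(180,255,255)),("yel",(20,170,120),(32,255,255)),("tur",(80,150,100),(100,255,255))):
        m=cv2.inRange(h,lo,hi); k,_,st,ce=cv2.connectedComponentsWithStats(m)
        print(n,c,[(st[i,:].tolist(),ce[i].round(1).tolist()) for i in range(1,k) if st[i,4]>60])
```

```text
scene red [([339, 251, 14, 13, 138], [345.5, 256.7]), ([295, 260, 15, 14, 148], [302.4, 266.5]), ([425, 309, 23, 12, 140], [435.2, 314.8])]
scene red2 [([163, 198, 11, 14, 79], [168.2, 204.1])]
scene yel [([230, 121, 17, 39, 248], [236.3, 131.9]), ([280, 163, 9, 28, 132], [284.3, 172.8]), ([174, 192, 13, 11, 98], [180.4, 197.3]), ([163, 254, 10, 20, 108], [169.3, 263.0]), ([325, 264, 16, 14, 166], [332.1, 270.3])]
scene tur [([375, 270, 17, 14, 176], [383.3, 276.0])]
side red [([392, 173, 11, 11, 97], [396.8, 177.9]), ([417, 174, 16, 12, 130], [425.1, 178.8]), ([405, 195, 22, 43, 411], [415.8, 210.0]), ([251, 293, 18, 16, 223], [259.6, 300.0]), ([311, 295, 19, 17, 243], [320.1, 303.3]), ([499, 332, 61, 75, 836], [531.9, 367.1]), ([513, 367, 47, 53, 419], [537.9, 394.1])]
side red2 []
side yel [([310, 94, 20, 23, 272], [317.9, 105.4]), ([319, 162, 14, 22, 163], [325.9, 169.2]), ([402, 163, 15, 8, 95], [409.4, 166.4]), ([208, 171, 14, 10, 96], [214.9, 175.0]), ([173, 221, 25, 35, 235], [185.2, 237.8]), ([279, 308, 20, 19, 269], [288.4, 316.7])]
side tur [([331, 338, 22, 19, 320], [341.5, 346.9])]
```

View pics/c1.png

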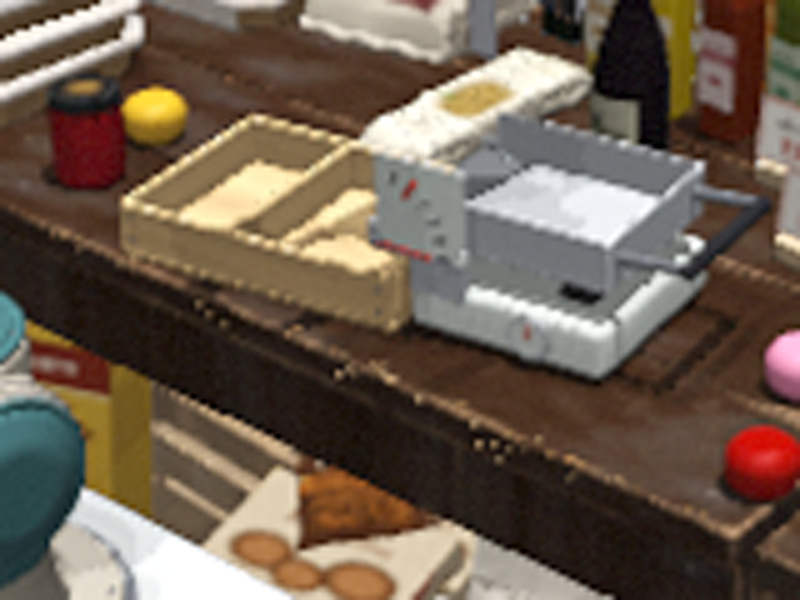

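View pics/c2.png

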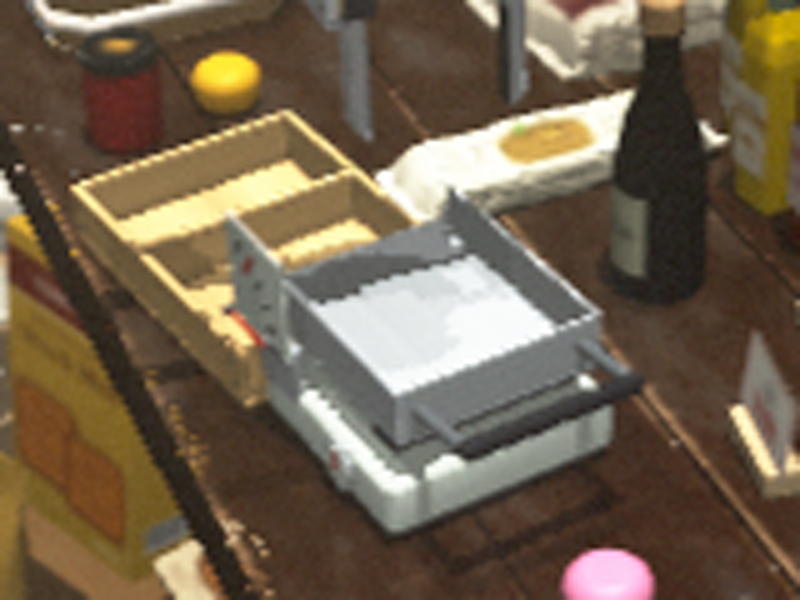

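```bash
cat > fit.py <<'E'
from h import *
from scipy.optimize import least_squares
C={n:cam(n) for n in("scene","side")}
A=lambda x,y:("scene",150+x/5-.4,175+y/5-.4)
B=lambda x,y:("side",170+x/5-.4,160+y/5-.4)
pan=[((-60,-155,105),A(690,268),B(462,442)),((60,-155,105),A(765,203),B(640,381)),((-74,-99,119),A(612,250),B(398,398)),((74,-99,119),A(703,165),B(600,318)),]
cr=[((-92,128,48),A(124,203),B(75,188)),((92,128,48),A(255,117),B(286,113)),((-92,-128,0),A(400,328),B(257,405)),((-92,128,0),A(128,258),None)]
def fit(P,x0):
    def T(p,X): c,s=np.cos(p[2]),np.sin(p[2]); return np.array([p[0]+c*X[0]-s*X[1],p[1]+s*X[0]+c*X[1],X[2]])
    def f(p):
        r=[]
        for X,*o in P:
            for q in o:
                if q: r+=list(np.array(proj(0,T(p,X),C[q[0]]))-q[1:])
        return np.array(r)
    s=least_squares(f,x0); print(s.x.round(3),s.fun.round(1)); return s.x
fit(pan,[500,100,0]); fit(cr,[500,300,0])
def tri(a,b,z):
    f=lambda X:np.r_[np.array(proj(0,X,C["scene"]))-a,np.array(proj(0,X,C["side"]))-b]
    s=least_squares(f,[500,0,z]); return s.x.round(1),s.fun.round(1), ray(0,*a,z,C["scene"]).round(0),ray(0,*b,z,C["side"]).round(0)
print("redA",tri((302.4,266.5),(259.6,300),19)); print("redB",tri((345.5,256.7),(320.1,303.3),19))
print("yelA",tri((332.1,270.3),(288.4,316.7),19)); print("yelB",tri((180.4,197.3),(214.9,175),19))
print("jar",tri(A(87,130)[1:],B(120,90)[1:],42)); print("jarlid",tri(A(85,90)[1:],B(118,42)[1:],84))
print("pinkA",tri((310.2,247.8),(291,278.5),19));print("bottle base",ray(0,*B(655,285)[1:],0,C["side"]));print("stand",ray(0,*B(775,480)[1:],10,C["side"]))
print("pack",[ray(0,*B(*q)[1:],20,C["side"]).round() for q in((400,190),(630,100),(470,205))])
E
python3 fit.py
```

```text
[ 5.37783e+02 -4.78690e+01  1.51000e-01] [-0.1  0.2  0.9  2.2 -0.4 -0.2 -1.4  0.6  0.  -1.8 -0.2 -0.7  0.7 -0.8
  0.1 -0.9]
[5.03523e+02 1.55253e+02 2.02000e-01] [-0.1 -0.6 -0.6  0.1 -0.5 -1.1  0.3 -0.7  0.7  0.3 -0.1  1.5 -0.1 -1. ]
redA (array([ 442.6, -319.2,   21.1]), array([-0.3, -0.6,  0.1,  0.5]), array([ 443., -320.,   19.]), array([ 444., -315.,   19.]))
redB (array([ 592.5, -403.4,   20.8]), array([-0.3, -0.5,  0.1,  0.5]), array([ 593., -405.,   19.]), array([ 594., -400.,   19.]))
yelA (array([ 490. , -410.4,   19.3]), array([-0.3, -0.5,  0.1,  0.5]), array([ 488., -413.,   19.]), array([ 491., -408.,   19.]))
yelB (array([554.2, 410.1,  19.3]), array([-0.2, -0.5,  0.1,  0.5]), array([552., 406.,  19.]), array([555., 414.,  19.]))
jar (array([461.9, 389.5,  43.2]), array([-0.1, -0.3,  0. ,  0.2]), array([462., 389.,  42.]), array([463., 393.,  42.]))
jarlid (array([466.1, 393.8,  80.4]), array([-0.3, -0.8,  0.1,  0.8]), array([456., 381.,  84.]), array([466., 394.,  84.]))
pinkA (array([ 565.1, -270.6,   17.7]), array([-0.1, -0.1,  0. ,  0.1]), array([ 563., -272.,   19.]), array([ 565., -271.,   19.]))
bottle base [747.8566662   29.34156937   0.        ]
stand [ 713.27080475 -210.68385065   10.        ]
pack [array([618., 197.,  20.]), array([831., 239.,  20.]), array([658., 155.,  20.])]
```

move_arm(
  commands=[
    {"jaw":94,"linear":[1.67,-2.5,-6.2],"rot":[0,0,0]},
    {"jaw":94,"linear":[1.67,-2.5,-6.2],"rot":[0,0,0]},
    {"jaw":94,"linear":[1.67,-2.5,-6.2],"rot":[0,0,0]},
    {"jaw":94,"linear":[1.67,-2.5,-6.2],"rot":[0,0,0]},
    {"jaw":94,"linear":[1.67,-2.5,-6.2],"rot":[0,0,0]},
    {"jaw":94,"linear":[1.67,-2.5,-6.2],"rot":[0,0,0]},
    {"jaw":94,"linear":[1.67,-2.5,-6.2],"rot":[0,0,0]},
    {"jaw":94,"linear":[1.67,-2.5,-6.2],"rot":[0,0,0]},
  ],
)

```text
time: 0.9
ee_pos: [499.8, 49.7, 396.9]
orientation: [-2.22, -2.219, 0.005]
ft_force: [0.5, -0.4, -0.8]
width: 93.8
finger_force: 0.0
```

```bash
cat > shot.py <<'E'
import sys,pickle
from h import *
tag=sys.argv[1]
s=robot.state(); c=cam("wrist"); im=grab_frame("wrist")
pickle.dump(c,open(f"pics/{tag}.pkl","wb")); cv2.imwrite(f"pics/{tag}.png",im); cv2.imwrite(f"pics/{tag}b.png",cv2.resize(im,(800,600),interpolation=cv2.INTER_CUBIC))
print(s["time"],s["ee_pos"].round(1),s["orientation"].round(3),s["width"]); print(c[0],(-c[3].T@c[4]).round(1)); print(c[3].round(3))
E
python3 shot.py w1
```

```text
0.9 [499.8  49.7 396.9] [-2.22  -2.219  0.005] 93.76224512884627
321.8142449359904 [500.2 132.3 567. ]
[[ 1.    -0.    -0.005]
 [ 0.001 -0.959  0.282]
 [-0.005 -0.282 -0.959]]
```

View pics/w1b.png

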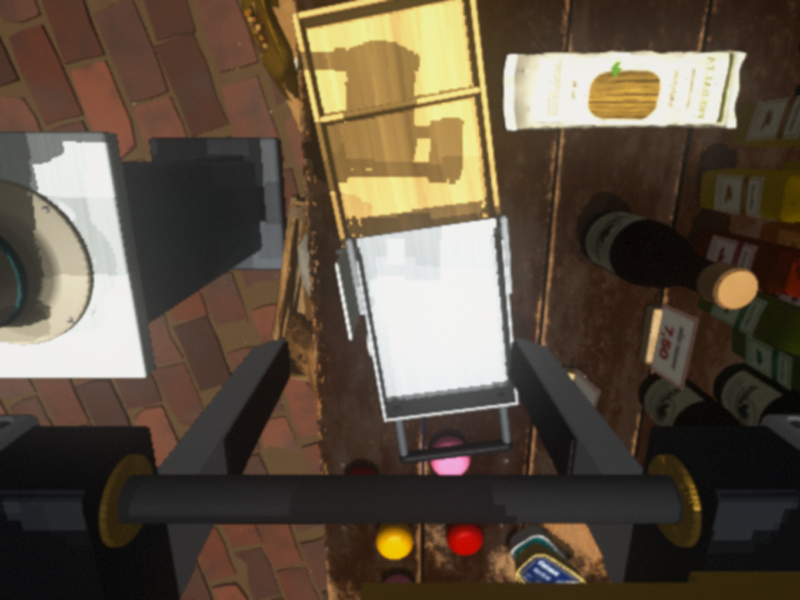

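```bash
cat >> fit.py <<'E'
print('---');import pickle
C["w1"]=pickle.load(open("pics/w1.pkl","rb"))
W=lambda x,y:("w1",x*.7,y*.7)
P2=[((-60,-155,105),W(404,457)),((60,-155,105),W(509,447)),((-74,-99,119),W(385,420)),((74,-99,119),W(518,404))]
p=fit(P2,[537,-48,.15]); p=fit(pan+P2+P2,p)
Q2=[((-92,128,48),W(297,14)),((-86,22,48),W(322,122)),((86,22,48),W(483,94)),((92,-128,48),W(500,220))]
fit(Q2,[503,155,.2]); fit(cr+Q2+Q2,[503,155,.2])
E
python3 fit.py | sed -n '/---/,$p'
```

```text
---
[ 5.4235e+02 -4.2963e+01  1.3400e-01] [ 0.3 -1.  -1.4 -2.2  0.3  1.3  0.8  1.6]
[ 5.41868e+02 -4.35420e+01  1.37000e-01] [-0.9 -0.4  0.8  1.1 -0.7 -0.6 -1.2 -0.2 -0.7 -2.6 -0.1 -1.9  0.5 -1.3
  0.5 -1.6  0.3 -0.7 -1.4 -2.   0.2  1.7  0.6  1.8  0.3 -0.7 -1.4 -2.
  0.2  1.7  0.6  1.8]
[5.03970e+02 1.61089e+02 1.80000e-01] [-3.3 -1.8  0.  -0.5 -0.  -3.   3.7  6.9]
[5.04126e+02 1.60804e+02 1.83000e-01] [-1.  -1.4 -0.5 -1.1 -0.6 -1.6  0.7 -1.5 -1.  -0.1 -1.4  0.6 -0.9 -1.8
 -3.4 -1.3  0.2 -0.1 -0.  -3.   4.   6.9 -3.4 -1.3  0.2 -0.1 -0.  -3.
  4.   6.9]
```

move_arm(
  commands=[
    {"jaw":80,"linear":[-1.5,0.2,0.4],"rot":[0,0,0.14]},
    {"jaw":80,"linear":[-3,0.4,0.8],"rot":[0,0,0.28]},
    {"jaw":80,"linear":[-4.6,0.6,1.2],"rot":[0,0,0.42]},
    {"jaw":80,"linear":[-6.2,0.8,1.6],"rot":[0,0,0.56]},
    {"jaw":80,"linear":[-7.8,1,2],"rot":[0,0,0.7]},
    {"jaw":80,"linear":[-9.4,1.1,2.4],"rot":[0,0,0.84]},
    {"jaw":80,"linear":[-11,1.2,2.8],"rot":[0,0,0.98]},
    {"jaw":80,"linear":[-12.5,1.3333,3.3333],"rot":[0,0,1.1]},
  ],
)

```text
time: 1.75
ee_pos: [539.6, -327.6, 297.5]
orientation: [-3.056, -0.722, 0.002]
ft_force: [1.4, -0.3, 0.2]
width: 79.7
finger_force: 0.0
```

move_arm(
  commands=[
    {"jaw":80,"linear":[0,0,0],"rot":[0,0,0.14]},
    {"jaw":80,"linear":[0,0,0],"rot":[0,0,0.28]},
    {"jaw":80,"linear":[0,0,0],"rot":[0,0,0.42]},
    {"jaw":80,"linear":[0,0,0],"rot":[0,0,0.4708]},
    {"jaw":80,"linear":[0,0,0],"rot":[0,0,0.4708]},
    {"jaw":80,"linear":[0,0,0],"rot":[0,0,0.4708]},
  ],
)

```text
time: 2.35
ee_pos: [539.8, -325.0, 298.2]
orientation: [-3.14, -0.001, 0.003]
ft_force: [0.6, 0.1, -0.6]
width: 80.0
finger_force: 0.0
```

```bash
python3 shot.py w2
```

```text
2.35 [ 539.8 -325.   298.2] [-3.14e+00 -1.00e-03  3.00e-03] 79.97420467599898
321.8142449359904 [ 622.4 -325.4  468.1]
[[ 0.001 -1.    -0.002]
 [-0.959 -0.001  0.285]
 [-0.285  0.002 -0.959]]
```

View pics/w2b.png

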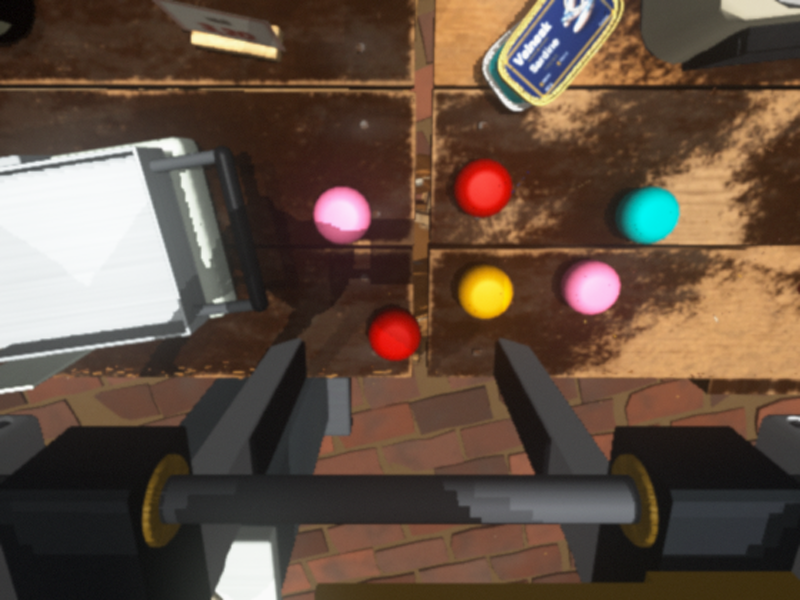

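The wrist view shows the targets clearly: red (484,187), red (394,335) and yellow (485,291). Pink (342,214), (592,288) and turquoise (648,214) are decoys. The handle runs from (224,152) to (258,306).

Run:
```python
from h import *; import pickle
c=pickle.load(open("pics/w2.pkl","rb"))
g=lambda x,y,z: ray(0,x*.7,y*.7,z,c).round(1)
for n,q in dict(redB=(484,187),redA=(394,335),yelA=(485.5,291.5),pinkA=(342,214),pink2=(592,288),tur=(648,214)).items(): print(n,g(*q,19))
print("handle",g(225,152,105),g(258,306,105)); print("wall",g(137,147,119),g(187,335,119)); print("stand",g(235,42,10))
```

```text
redB [ 592.5 -405.1   19. ]
redA [ 440.7 -318.8   19. ]
yelA [ 488.4 -412.2   19. ]
pinkA [ 566.8 -268.7   19. ]
pink2 [ 492.3 -520.2   19. ]
tur [ 567.1 -565.5   19. ]
handle [ 623.9 -192.6  105. ] [ 501.2 -206.9  105. ]
wall [ 627.3 -134.2  119. ] [ 480.8 -151.3  119. ]
stand [ 718.7 -176.9   10. ]
```

move_arm(
  commands=[
    {"jaw":80,"linear":[-1.6,-0.1,0.8],"rot":[0,0,0]},
    {"jaw":80,"linear":[-3.283,-0.2,1.6],"rot":[0,0,0]},
    {"jaw":80,"linear":[-3.283,-0.2,3.2],"rot":[0,0,0]},
    {"jaw":80,"linear":[-3.283,-0.2,4.8],"rot":[0,0,0]},
    {"jaw":80,"linear":[-3.283,-0.2,6.4],"rot":[0,0,0]},
    {"jaw":80,"linear":[-3.283,-0.2,7.9],"rot":[0,0,0]},
    {"jaw":80,"linear":[-3.283,-0.2,9],"rot":[0,0,0]},
    {"jaw":80,"linear":[-3.283,-0.2,9.5333],"rot":[0,0,0]},
  ],
)

```text
time: 3.2
ee_pos: [439.7, -317.2, 10.2]
orientation: [-3.138, -0.001, 0.006]
ft_force: [0.2, 0.2, 0.7]
width: 80.2
finger_force: 0.0
```

move_arm(
  commands=[
    {"jaw":80,"linear":[0,0,0],"rot":[0,0,0]},
    {"jaw":40,"linear":[0,0,0],"rot":[0,0,0]},
    {"jaw":40,"linear":[0,0,0],"rot":[0,0,0]},
    {"jaw":40,"linear":[0,0,0],"rot":[0,0,0]},
    {"jaw":40,"linear":[0,0,0],"rot":[0,0,0]},
    {"jaw":40,"linear":[0,0,0],"rot":[0,0,0]},
  ],
  squeeze=18,
)

```text
time: 3.8
ee_pos: [442.2, -319.4, 14.7]
orientation: [3.14, 0.0, 0.003]
ft_force: [0.5, 0.2, 5.9]
width: 54.3
finger_force: 18.0
```

move_arm(
  commands=[
    {"jaw":40,"linear":[0,0,-0.5],"rot":[0,0,0]},
    {"jaw":40,"linear":[0,0,-1.5],"rot":[0,0,0]},
    {"jaw":40,"linear":[0,0,-3],"rot":[0,0,0]},
    {"jaw":40,"linear":[0,0,-4.5],"rot":[0,0,0]},
    {"jaw":40,"linear":[0,0,-6],"rot":[0,0,0]},
    {"jaw":40,"linear":[0,0,-6.2],"rot":[0,0,0]},
  ],
)

```text
time: 4.4
ee_pos: [444.0, -321.1, 205.4]
orientation: [3.134, 0.0, 0.013]
ft_force: [0.9, -1.2, -1.6]
width: 54.3
finger_force: 18.0
```

move_arm(
  commands=[
    {"jaw":40,"linear":[0.5,-1.2,0],"rot":[0,0,0]},
    {"jaw":40,"linear":[1.1,-2.7,0],"rot":[0,0,0]},
    {"jaw":40,"linear":[1.7,-4.2,0],"rot":[0,0,0]},
    {"jaw":40,"linear":[2.3,-5.7,0],"rot":[0,0,0]},
    {"jaw":40,"linear":[2.9,-7.2,0],"rot":[0,0,0]},
    {"jaw":40,"linear":[3.5,-8.7,0],"rot":[0,0,0]},
    {"jaw":40,"linear":[4.1,-9.9,0],"rot":[0,0,0]},
    {"jaw":40,"linear":[4.327,-10.537,0],"rot":[0,0,0]},
  ],
)

```text
time: 5.2
ee_pos: [571.6, 0.6, 197.8]
orientation: [-3.14, -0.004, 0.003]
ft_force: [0.1, -0.6, -1.0]
width: 54.3
finger_force: 18.0
```

move_arm(
  commands=[
    {"jaw":40,"linear":[0,0,0.6],"rot":[0,0,0]},
    {"jaw":40,"linear":[0,0,1.6],"rot":[0,0,0]},
    {"jaw":40,"linear":[0,0,2.6],"rot":[0,0,0]},
    {"jaw":40,"linear":[0,0,3.2],"rot":[0,0,0]},
    {"jaw":40,"linear":[0,0,3.5],"rot":[0,0,0]},
    {"jaw":40,"linear":[0,0,3.5],"rot":[0,0,0]},
  ],
)

```text
time: 5.8
ee_pos: [570.1, -2.6, 93.1]
orientation: [-3.141, -0.0, 0.005]
ft_force: [0.3, 0.9, -1.6]
width: 54.2
finger_force: 18.0
```

move_arm(
  commands=[
    {"jaw":64,"linear":[0,0,0],"rot":[0,0,0]},
    {"jaw":64,"linear":[0,0,0],"rot":[0,0,0]},
    {"jaw":64,"linear":[0,0,0],"rot":[0,0,0]},
    {"jaw":64,"linear":[0,0,-0.5],"rot":[0,0,0]},
    {"jaw":64,"linear":[0,0,-1.5],"rot":[0,0,0]},
    {"jaw":64,"linear":[0,0,-3],"rot":[0,0,0]},
    {"jaw":64,"linear":[0,0,-3.5],"rot":[0,0,0]},
    {"jaw":64,"linear":[0,0,-3.5],"rot":[0,0,0]},
  ],
)

```text
time: 6.6
ee_pos: [573.4, -3.1, 202.9]
orientation: [3.141, 0.0, 0.012]
ft_force: [0.8, 0.2, -0.5]
width: 64.0
finger_force: 0.0
```

```bash
python3 shot.py w3
```

```text
6.6 [573.4  -3.1 202.9] [3.141 0.    0.012] 64.04575023220237
321.8142449359904 [654.5  -3.1 373.6]
[[ 0.    -1.     0.   ]
 [-0.961  0.     0.276]
 [-0.276 -0.    -0.961]]
```

View pics/w3b.png

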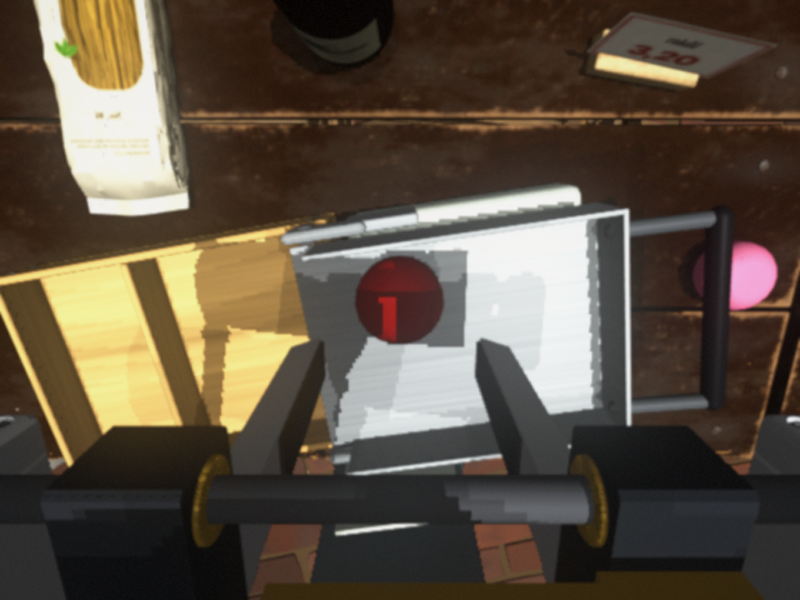

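Cheese 1 lies in the pan at (399,299), and the pan is level. Next is the yellow one.

move_arm(
  commands=[
    {"jaw":80,"linear":[-0.2,1.2,0],"rot":[0,0,0]},
    {"jaw":80,"linear":[-0.5,2.8,0],"rot":[0,0,0]},
    {"jaw":80,"linear":[-0.8,4.4,0],"rot":[0,0,0]},
    {"jaw":80,"linear":[-1.1,6,0],"rot":[0,0,0]},
    {"jaw":80,"linear":[-1.4,7.6,0],"rot":[0,0,0]},
    {"jaw":80,"linear":[-1.7,9.2,0],"rot":[0,0,0]},
    {"jaw":80,"linear":[-2,10.8,0],"rot":[0,0,0]},
    {"jaw":80,"linear":[-2.343,12.22,0],"rot":[0,0,0]},
  ],
)

```text
time: 7.45
ee_pos: [499.6, -371.0, 197.1]
orientation: [-3.139, 0.001, 0.004]
ft_force: [-0.4, -1.1, 0.4]
width: 80.1
finger_force: 0.0
```

move_arm(
  commands=[
    {"jaw":80,"linear":[-0.4,1.4,0.2],"rot":[0,0,0]},
    {"jaw":80,"linear":[-0.4,1.4,1.5],"rot":[0,0,0]},
    {"jaw":80,"linear":[-0.4,1.4,3],"rot":[0,0,0]},
    {"jaw":80,"linear":[-0.4,1.4,4.5],"rot":[0,0,0]},
    {"jaw":80,"linear":[-0.4,1.4,5.7],"rot":[0,0,0]},
    {"jaw":80,"linear":[-0.4,1.4,6.2],"rot":[0,0,0]},
    {"jaw":80,"linear":[-0.4,1.4,6.2],"rot":[0,0,0]},
  ],
)

```text
time: 8.15
ee_pos: [486.7, -409.2, 9.9]
orientation: [-3.136, 0.0, 0.008]
ft_force: [0.2, -0.1, 1.2]
width: 79.8
finger_force: 0.0
```

move_arm(
  commands=[
    {"jaw":40,"linear":[0,0,0],"rot":[0,0,0]},
    {"jaw":40,"linear":[0,0,0],"rot":[0,0,0]},
    {"jaw":40,"linear":[0,0,0],"rot":[0,0,0]},
    {"jaw":40,"linear":[0,0,0],"rot":[0,0,0]},
    {"jaw":40,"linear":[0,0,0],"rot":[0,0,0]},
  ],
  squeeze=18,
)

```text
time: 8.65
ee_pos: [489.0, -411.3, 13.5]
orientation: [3.142, 0.0, 0.0]
ft_force: [0.4, 0.3, -1.0]
width: 54.0
finger_force: 18.0
```

move_arm(
  commands=[
    {"jaw":40,"linear":[0,0,-0.5],"rot":[0,0,0]},
    {"jaw":40,"linear":[0,0,-1.5],"rot":[0,0,0]},
    {"jaw":40,"linear":[0,0,-3],"rot":[0,0,0]},
    {"jaw":40,"linear":[0,0,-4.5],"rot":[0,0,0]},
    {"jaw":40,"linear":[0,0,-6],"rot":[0,0,0]},
    {"jaw":40,"linear":[0,0,-6.2],"rot":[0,0,0]},
  ],
)

```text
time: 9.25
ee_pos: [491.5, -413.8, 206.4]
orientation: [3.133, 0.0, 0.014]
ft_force: [0.3, 0.5, 0.2]
width: 54.0
finger_force: 18.0
```

move_arm(
  commands=[
    {"jaw":40,"linear":[0.05,-1.2,0],"rot":[0,0,0]},
    {"jaw":40,"linear":[0.1,-2.8,0],"rot":[0,0,0]},
    {"jaw":40,"linear":[0.2,-4.4,0],"rot":[0,0,0]},
    {"jaw":40,"linear":[0.25,-6,0],"rot":[0,0,0]},
    {"jaw":40,"linear":[0.3,-7.6,0],"rot":[0,0,0]},
    {"jaw":40,"linear":[0.35,-9.2,0],"rot":[0,0,0]},
    {"jaw":40,"linear":[0.4,-10.8,0],"rot":[0,0,0]},
    {"jaw":40,"linear":[0.493,-12.3,0],"rot":[0,0,0]},
  ],
)

```text
time: 10.05
ee_pos: [502.7, -40.2, 198.7]
orientation: [-3.141, 0.0, 0.002]
ft_force: [0.7, -0.0, -1.4]
width: 54.2
finger_force: 18.0
```

move_arm(
  commands=[
    {"jaw":40,"linear":[0,-0.7,0],"rot":[0,0,0]},
    {"jaw":40,"linear":[0,-1.027,0.6],"rot":[0,0,0]},
    {"jaw":40,"linear":[0,-1.027,1.6],"rot":[0,0,0]},
    {"jaw":40,"linear":[0,-1.027,2.6],"rot":[0,0,0]},
    {"jaw":40,"linear":[0,-1.027,3.2],"rot":[0,0,0]},
    {"jaw":40,"linear":[0,-1.027,3.5],"rot":[0,0,0]},
    {"jaw":40,"linear":[0,-1.027,3.5],"rot":[0,0,0]},
  ],
)

```text
time: 10.75
ee_pos: [502.8, -11.4, 93.2]
orientation: [-3.141, 0.0, 0.004]
ft_force: [-0.9, -0.3, -1.0]
width: 54.2
finger_force: 18.0
```

move_arm(
  commands=[
    {"jaw":64,"linear":[0,0,0],"rot":[0,0,0]},
    {"jaw":64,"linear":[0,0,0],"rot":[0,0,0]},
    {"jaw":64,"linear":[0,0,0],"rot":[0,0,0]},
    {"jaw":64,"linear":[0,0,-0.5],"rot":[0,0,0]},
    {"jaw":64,"linear":[0,0,-1.5],"rot":[0,0,0]},
    {"jaw":64,"linear":[0,0,-3],"rot":[0,0,0]},
    {"jaw":64,"linear":[0,0,-3.5],"rot":[0,0,0]},
    {"jaw":64,"linear":[0,0,-3.5],"rot":[0,0,0]},
  ],
)

```text
time: 11.55
ee_pos: [506.0, -11.9, 202.9]
orientation: [3.14, -0.0, 0.012]
ft_force: [0.3, 0.5, -1.0]
width: 63.9
finger_force: 0.0
```

Run:
```python
from h import *
for n in("scene","side"):
    im=grab_frame(n); cv2.imwrite(f"pics/{n}1.png",im)
    h=cv2.cvtColor(im,cv2.COLOR_BGR2HSV)
    for c,lo,hi in(("red",(0,200,90),(5,255,255)),("yel",(20,170,120),(32,255,255))):
        m=cv2.inRange(h,lo,hi); k,_,st,ce=cv2.connectedComponentsWithStats(m)
        print(n,c,[(st[i,4],ce[i].round(1).tolist()) for i in range(1,k) if st[i,4]>60])
```

```text
scene red [(np.int32(87), [255.6, 206.4]), (np.int32(137), [345.4, 256.7]), (np.int32(139), [435.1, 314.8])]
scene yel [(np.int32(83), [231.8, 131.9]), (np.int32(132), [284.3, 172.6]), (np.int32(97), [180.4, 197.4]), (np.int32(121), [169.0, 263.0])]
side red [(np.int32(96), [396.7, 178.0]), (np.int32(131), [425.2, 178.9]), (np.int32(432), [416.1, 209.7]), (np.int32(83), [257.5, 208.4]), (np.int32(240), [320.2, 303.2]), (np.int32(817), [531.7, 366.9]), (np.int32(426), [537.4, 393.6])]
side yel [(np.int32(269), [317.9, 105.4]), (np.int32(170), [325.9, 169.7]), (np.int32(96), [409.4, 166.5]), (np.int32(95), [214.8, 175.0]), (np.int32(199), [187.3, 241.5])]
```

move_arm(
  commands=[
    {"jaw":80,"linear":[0.2,1.2,0],"rot":[0,0,0]},
    {"jaw":80,"linear":[0.5,2.8,0],"rot":[0,0,0]},
    {"jaw":80,"linear":[0.9,4.4,0],"rot":[0,0,0]},
    {"jaw":80,"linear":[1.3,6,0],"rot":[0,0,0]},
    {"jaw":80,"linear":[1.7,7.5,0],"rot":[0,0,0]},
    {"jaw":80,"linear":[2.1,9,0],"rot":[0,0,0]},
    {"jaw":80,"linear":[2.5,10.5,0],"rot":[0,0,0]},
    {"jaw":80,"linear":[2.957,12,0],"rot":[0,0,0]},
  ],
)

```text
time: 12.45
ee_pos: [591.7, -372.9, 196.9]
orientation: [-3.139, 0.001, 0.005]
ft_force: [0.5, 0.6, 0.3]
width: 80.4
finger_force: 0.0
```

move_arm(
  commands=[
    {"jaw":80,"linear":[0,1.103,0.2],"rot":[0,0,0]},
    {"jaw":80,"linear":[0,1.103,1.5],"rot":[0,0,0]},
    {"jaw":80,"linear":[0,1.103,3],"rot":[0,0,0]},
    {"jaw":80,"linear":[0,1.103,4.5],"rot":[0,0,0]},
    {"jaw":80,"linear":[0,1.103,5.7],"rot":[0,0,0]},
    {"jaw":80,"linear":[0,1.103,6.2],"rot":[0,0,0]},
    {"jaw":80,"linear":[0,1.103,6.2],"rot":[0,0,0]},
  ],
)

```text
time: 13.15
ee_pos: [590.8, -403.3, 10.9]
orientation: [-3.138, -0.0, 0.007]
ft_force: [-0.4, -1.0, 0.2]
width: 79.7
finger_force: 0.0
```

move_arm(
  commands=[
    {"jaw":40,"linear":[0,0,0],"rot":[0,0,0]},
    {"jaw":40,"linear":[0,0,0],"rot":[0,0,0]},
    {"jaw":40,"linear":[0,0,0],"rot":[0,0,0]},
    {"jaw":40,"linear":[0,0,0],"rot":[0,0,0]},
    {"jaw":40,"linear":[0,0,0],"rot":[0,0,0]},
  ],
  squeeze=18,
)

```text
time: 13.65
ee_pos: [592.9, -404.7, 14.0]
orientation: [3.141, -0.0, 0.001]
ft_force: [-0.7, 0.5, 1.1]
width: 53.8
finger_force: 18.0
```

move_arm(
  commands=[
    {"jaw":40,"linear":[0,0,-0.5],"rot":[0,0,0]},
    {"jaw":40,"linear":[0,0,-1.5],"rot":[0,0,0]},
    {"jaw":40,"linear":[0,0,-3],"rot":[0,0,0]},
    {"jaw":40,"linear":[0,0,-4.5],"rot":[0,0,0]},
    {"jaw":40,"linear":[0,0,-6],"rot":[0,0,0]},
    {"jaw":40,"linear":[0,0,-6.2],"rot":[0,0,0]},
  ],
)

```text
time: 14.25
ee_pos: [595.2, -406.9, 208.2]
orientation: [3.133, -0.0, 0.017]
ft_force: [0.3, -0.7, -0.3]
width: 54.3
finger_force: 18.0
```

move_arm(
  commands=[
    {"jaw":40,"linear":[-0.05,-1.2,0],"rot":[0,0,0]},
    {"jaw":40,"linear":[-0.1,-2.7,0],"rot":[0,0,0]},
    {"jaw":40,"linear":[-0.15,-4.2,0],"rot":[0,0,0]},
    {"jaw":40,"linear":[-0.2,-5.7,0],"rot":[0,0,0]},
    {"jaw":40,"linear":[-0.25,-7.2,0],"rot":[0,0,0]},
    {"jaw":40,"linear":[-0.3,-8.7,0],"rot":[0,0,0]},
    {"jaw":40,"linear":[-0.347,-10,0],"rot":[0,0,0]},
    {"jaw":40,"linear":[-0.347,-10.653,0],"rot":[0,0,0]},
  ],
)

```text
time: 15.05
ee_pos: [580.8, -81.5, 199.2]
orientation: [-3.14, -0.004, 0.002]
ft_force: [-0.3, 0.8, -1.1]
width: 54.2
finger_force: 18.0
```

move_arm(
  commands=[
    {"jaw":40,"linear":[0,0,0.6],"rot":[0,0,0]},
    {"jaw":40,"linear":[0,0,1.6],"rot":[0,0,0]},
    {"jaw":40,"linear":[0,0,2.6],"rot":[0,0,0]},
    {"jaw":40,"linear":[0,0,3.2],"rot":[0,0,0]},
    {"jaw":40,"linear":[0,0,3.5],"rot":[0,0,0]},
    {"jaw":40,"linear":[0,0,3.5],"rot":[0,0,0]},
  ],
)

```text
time: 15.65
ee_pos: [581.4, -84.9, 93.7]
orientation: [-3.141, -0.0, 0.003]
ft_force: [1.0, -0.5, -1.3]
width: 54.2
finger_force: 18.0
```

move_arm(
  commands=[
    {"jaw":64,"linear":[0,0,0],"rot":[0,0,0]},
    {"jaw":64,"linear":[0,0,0],"rot":[0,0,0]},
    {"jaw":64,"linear":[0,0,0],"rot":[0,0,0]},
    {"jaw":64,"linear":[0,0,-0.5],"rot":[0,0,0]},
    {"jaw":64,"linear":[0,0,-1.5],"rot":[0,0,0]},
    {"jaw":64,"linear":[0,0,-3],"rot":[0,0,0]},
    {"jaw":64,"linear":[0,0,-3.5],"rot":[0,0,0]},
    {"jaw":64,"linear":[0,0,-3.5],"rot":[0,0,0]},
  ],
)

```text
time: 16.45
ee_pos: [584.2, -85.6, 203.2]
orientation: [3.14, 0.0, 0.012]
ft_force: [0.9, -0.3, -0.5]
width: 64.0
finger_force: 0.0
```

move_arm(
  commands=[
    {"jaw":80,"linear":[-0.1,-1.4,-0.4],"rot":[0,0,0]},
    {"jaw":80,"linear":[-0.2,-3,-1],"rot":[0,0,0]},
    {"jaw":80,"linear":[-0.3,-4.6,-1.6667],"rot":[0,0,0]},
    {"jaw":80,"linear":[-0.5,-6.2,-1.6667],"rot":[0,0,0]},
    {"jaw":80,"linear":[-0.6,-7.8,-1.6667],"rot":[0,0,0]},
    {"jaw":80,"linear":[-0.8,-9.4,-1.6667],"rot":[0,0,0]},
    {"jaw":80,"linear":[-0.937,-10.9,-1.6667],"rot":[0,0,0]},
    {"jaw":80,"linear":[-0.937,-12,-1.6667],"rot":[0,0,0]},
  ],
)

```text
time: 17.25
ee_pos: [552.3, 277.5, 247.9]
orientation: [3.141, 0.003, -0.004]
ft_force: [0.8, -0.9, -0.0]
width: 80.0
finger_force: 0.0
```

move_arm(
  commands=[
    {"jaw":80,"linear":[0,0,0],"rot":[0,0,0]},
    {"jaw":80,"linear":[0,0,0],"rot":[0,0,0]},
  ],
)

```text
time: 17.45
ee_pos: [553.3, 275.0, 247.9]
orientation: [3.14, 0.003, -0.004]
ft_force: [-0.3, -0.0, -0.3]
width: 80.2
finger_force: 0.0
```

```bash
python3 shot.py w4
```

```text
17.45 [553.3 275.  247.9] [ 3.14e+00  3.00e-03 -4.00e-03] 80.22248727100107
321.8142449359904 [636.  275.3 417.8]
[[ 0.002 -1.     0.001]
 [-0.958 -0.001  0.285]
 [-0.285 -0.002 -0.958]]
```

View pics/w4b.png

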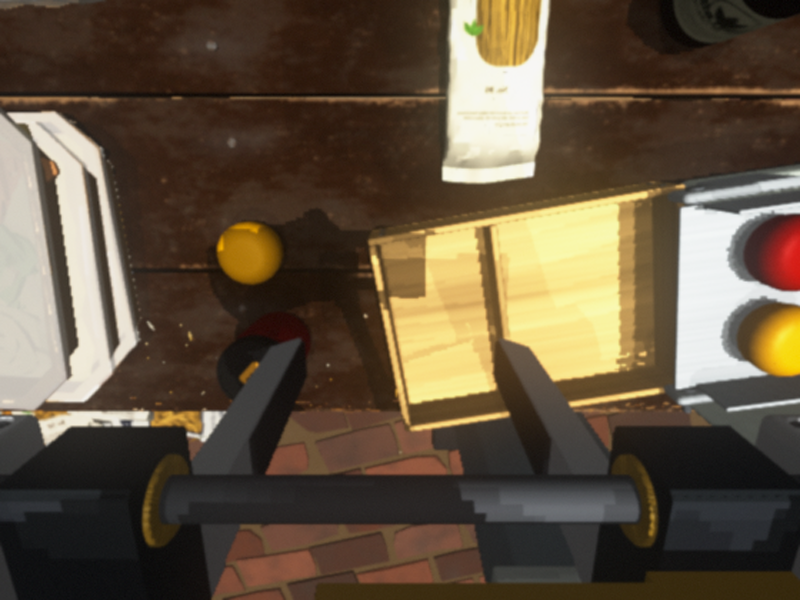

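The yellow cheese is at (250,253), the red jar's lid at (248,372), and trays are on the left (x<140). The crate is at (370,240)–(411,430) and beyond.

```bash
cat > fit2.py <<'E'
from fit import *
print("====")
C["w4"]=pickle.load(open("pics/w4.pkl","rb")); V=lambda x,y:("w4",x*.7,y*.7)
g=lambda x,y,z: ray(0,x*.7,y*.7,z,C["w4"]).round(1)
print("yelB",g(250,253,19),"lid",g(250,372,84),"body",g(275,335,40)); print("tray",[g(140,335,60),g(110,150,60),g(135,270,20)])
Q=[((-92,128,48),V(411,430)),((92,128,48),V(370,238)),((86,22,48),V(494,226))]
fit(Q,[503,160,.18]); fit(Q+Q+cr+Q2[:3],[503,160,.18])
E
python3 fit2.py | sed -n '/====/,$p'
```

```text
====
yelB [552.  406.7  19. ] lid [468.8 394.1  84. ] body [482.7 384.4  40. ]
tray [array([490.7, 491.4,  60. ]), array([638.5, 490.1,  60. ]), array([536.6, 510.1,  20. ])]
[5.03408e+02 1.57479e+02 1.93000e-01] [-1.3  2.2 -1.8  1.2  2.8 -2.7]
[5.03738e+02 1.57854e+02 1.87000e-01] [-2.   1.6 -1.8  0.3  2.9 -3.2 -2.   1.6 -1.8  0.3  2.9 -3.2 -0.5 -1.
 -0.5 -0.6 -0.3 -1.4  0.7 -1.1 -0.4  0.2 -1.   1.1 -0.5 -1.5 -3.9  1.4
 -0.   2.2 -0.5 -1.1]
```

move_arm(
  commands=[
    {"jaw":76,"linear":[0,-0.8,0.2],"rot":[0,0,-0.14]},
    {"jaw":76,"linear":[0,-1.6,0.5],"rot":[0,0,-0.28]},
    {"jaw":76,"linear":[0,-2.4,0.8],"rot":[0,0,-0.42]},
    {"jaw":76,"linear":[0,-3.2,1.1],"rot":[0,0,-0.56]},
    {"jaw":76,"linear":[0,-4,1.4],"rot":[0,0,-0.7]},
    {"jaw":76,"linear":[-0.04,-4.44,1.6667],"rot":[0,0,-0.84]},
    {"jaw":76,"linear":[-0.04,-4.44,1.6667],"rot":[0,0,-0.98]},
    {"jaw":76,"linear":[-0.04,-4.44,1.6667],"rot":[0,0,-1.1]},
  ],
)

```text
time: 18.3
ee_pos: [553.1, 406.4, 198.4]
orientation: [2.675, 1.647, -0.003]
ft_force: [0.3, 0.1, 0.1]
width: 76.2
finger_force: 0.0
```

move_arm(
  commands=[
    {"jaw":76,"linear":[0,0,0],"rot":[0,0,-0.14]},
    {"jaw":76,"linear":[0,0,0],"rot":[0,0,-0.209]},
    {"jaw":76,"linear":[0,0,1.2],"rot":[0,0,-0.209]},
    {"jaw":76,"linear":[0,0,2.6],"rot":[0,0,-0.209]},
    {"jaw":76,"linear":[0,0,4],"rot":[0,0,-0.209]},
    {"jaw":76,"linear":[0,0,5.4],"rot":[0,0,-0.209]},
    {"jaw":76,"linear":[0,0,6.2],"rot":[0,0,-0.209]},
    {"jaw":76,"linear":[0,0,6.2],"rot":[0,0,-0.209]},
  ],
)

```text
time: 19.1
ee_pos: [552.5, 405.3, 10.8]
orientation: [2.495, 1.91, -0.007]
ft_force: [0.6, -0.6, 0.2]
width: 75.7
finger_force: 0.0
```

move_arm(
  commands=[
    {"jaw":40,"linear":[0,0,0],"rot":[0,0,0]},
    {"jaw":40,"linear":[0,0,0],"rot":[0,0,0]},
    {"jaw":40,"linear":[0,0,0],"rot":[0,0,0]},
    {"jaw":40,"linear":[0,0,0],"rot":[0,0,0]},
    {"jaw":40,"linear":[0,0,0],"rot":[0,0,0]},
  ],
  squeeze=18,
)

```text
time: 19.6
ee_pos: [553.5, 407.9, 14.3]
orientation: [2.491, 1.912, 0.002]
ft_force: [0.7, -2.0, 2.5]
width: 54.8
finger_force: 18.0
```

move_arm(
  commands=[
    {"jaw":40,"linear":[0,0,-0.5],"rot":[0,0,0]},
    {"jaw":40,"linear":[0,0,-1.5],"rot":[0,0,0]},
    {"jaw":40,"linear":[0,0,-3],"rot":[0,0,0]},
    {"jaw":40,"linear":[0,0,-4.5],"rot":[0,0,0]},
    {"jaw":40,"linear":[0,0,-6],"rot":[0,0,0]},
    {"jaw":40,"linear":[0,0,-6.2],"rot":[0,0,0]},
  ],
)

```text
time: 20.2
ee_pos: [555.5, 410.3, 207.9]
orientation: [2.491, 1.912, 0.021]
ft_force: [1.5, 0.2, -0.2]
width: 54.2
finger_force: 18.0
```

move_arm(
  commands=[
    {"jaw":40,"linear":[-1,0.2,0],"rot":[0,0,0.12]},
    {"jaw":40,"linear":[-2.4,0.45,0],"rot":[0,0,0.26]},
    {"jaw":40,"linear":[-4,0.75,0],"rot":[0,0,0.4]},
    {"jaw":40,"linear":[-5.6,1.05,0],"rot":[0,0,0.54]},
    {"jaw":40,"linear":[-7.2,1.35,0],"rot":[0,0,0.68]},
    {"jaw":40,"linear":[-8.8,1.65,0],"rot":[0,0,0.82]},
    {"jaw":40,"linear":[-10.4,1.95,0],"rot":[0,0,0.96]},
    {"jaw":40,"linear":[-11.83,2.2,0],"rot":[0,0,1.1]},
  ],
)

```text
time: 21.0
ee_pos: [523.6, 46.4, 199.3]
orientation: [-3.125, -0.319, 0.001]
ft_force: [0.2, -0.7, -1.0]
width: 54.4
finger_force: 18.0
```

move_arm(
  commands=[
    {"jaw":40,"linear":[0,0,0],"rot":[0,0,0.12]},
    {"jaw":40,"linear":[0,0,0],"rot":[0,0,0.209]},
    {"jaw":40,"linear":[0,0,0],"rot":[0,0,0.209]},
    {"jaw":40,"linear":[0,0,0],"rot":[0,0,0.209]},
  ],
)

```text
time: 21.4
ee_pos: [524.3, 48.5, 199.3]
orientation: [-3.141, -0.003, 0.001]
ft_force: [-0.2, -0.5, -1.6]
width: 54.3
finger_force: 18.0
```

move_arm(
  commands=[
    {"jaw":40,"linear":[-0.1,1.4,0],"rot":[0,0,0]},
    {"jaw":40,"linear":[-0.2,2.8,0],"rot":[0,0,0]},
    {"jaw":40,"linear":[-0.337,4.1,0],"rot":[0,0,0]},
    {"jaw":40,"linear":[-0.337,4.737,0],"rot":[0,0,0]},
    {"jaw":40,"linear":[-0.337,4.737,0],"rot":[0,0,0]},
    {"jaw":40,"linear":[-0.337,4.737,0],"rot":[0,0,0]},
  ],
)

```text
time: 22.0
ee_pos: [514.5, -93.2, 199.3]
orientation: [-3.141, -0.001, 0.001]
ft_force: [0.4, 0.3, -0.8]
width: 54.3
finger_force: 18.0
```

```bash
python3 shot.py w5
```

```text
22.0 [514.5 -93.2 199.3] [-3.141e+00 -1.000e-03  1.000e-03] 54.2950010315072
321.8142449359904 [596.9 -93.5 369.4]
[[ 0.001 -1.    -0.002]
 [-0.959 -0.001  0.284]
 [-0.284  0.001 -0.959]]
```

View pics/w5b.png

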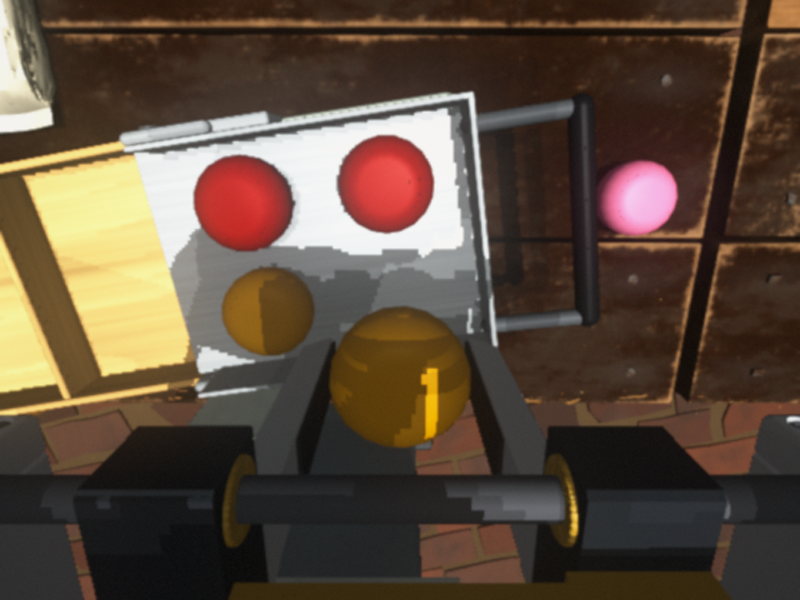

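All three placed cheeses sit well in the pan (reds at (243,203) and (386,184), yellow at (268,310)). The fourth is held at (400,376), and the handle runs (582,97)–(589,322). I'm placing it.

move_arm(
  commands=[
    {"jaw":40,"linear":[0,0,0.6],"rot":[0,0,0]},
    {"jaw":40,"linear":[0,0,1.6],"rot":[0,0,0]},
    {"jaw":40,"linear":[0,0,2.6],"rot":[0,0,0]},
    {"jaw":40,"linear":[0,0,3.2],"rot":[0,0,0]},
    {"jaw":40,"linear":[0,0,3.5],"rot":[0,0,0]},
    {"jaw":40,"linear":[0,0,3.5],"rot":[0,0,0]},
  ],
)

```text
time: 22.65
ee_pos: [514.4, -92.6, 93.9]
orientation: [-3.141, -0.003, 0.002]
ft_force: [-0.4, -0.2, -1.3]
width: 54.4
finger_force: 18.0
```

move_arm(
  commands=[
    {"jaw":64,"linear":[0,0,0],"rot":[0,0,0]},
    {"jaw":64,"linear":[0,0,0],"rot":[0,0,0]},
    {"jaw":64,"linear":[0,0,0],"rot":[0,0,0]},
    {"jaw":64,"linear":[0,0,-0.5],"rot":[0,0,0]},
    {"jaw":64,"linear":[0,0,-1.5],"rot":[0,0,0]},
    {"jaw":64,"linear":[0,0,-3],"rot":[0,0,0]},
    {"jaw":64,"linear":[0,0,-3.5],"rot":[0,0,0]},
    {"jaw":64,"linear":[0,0,-3.5],"rot":[0,0,0]},
  ],
)

```text
time: 23.45
ee_pos: [516.7, -94.6, 202.9]
orientation: [3.139, -0.0, 0.011]
ft_force: [-0.3, 0.1, -0.2]
width: 64.4
finger_force: 0.0
```

Run:
```python
from h import *; import pickle
c=pickle.load(open("pics/w5.pkl","rb"))
g=lambda x,y,z: ray(0,x*.7,y*.7,z,c).round(1)
a,b=g(583,97,105),g(589,321,105); print("handle",a,b,(a+b)/2,np.arctan2((a-b)[1],(a-b)[0]))
a,b=g(474,95,119),g(495,345,119); print("wall",a,b,(a+b)/2,np.arctan2((a-b)[1],(a-b)[0]))
print(robot.state()["qpos"].round(2))
p=np.arcsin(.12)
f=lambda t:np.array([-250*np.cos(p+t)-11*np.sin(t),250*np.sin(p+t)-11*np.cos(t)])
for d in range(0,66,5):
    t=np.radians(d); y,z=-(f(t)-f(0))/30; print(d,round(t,3),round(y,3),round(z,3))
```

```text
handle [ 626.6 -190.8  105. ] [ 499.7 -208.9  105. ] [ 563.15 -199.85  105.  ] 0.1416764014744704
wall [ 625.9 -130.6  119. ] [ 489.8 -149.3  119. ] [ 557.85 -139.95  119.  ] 0.13654400711493728
[-0.31  0.2   1.63  0.    1.3   1.26]
0 0.0 -0.0 -0.0
5 0.087 -0.087 -0.719
10 0.175 -0.236 -1.427
15 0.262 -0.446 -2.12
20 0.349 -0.716 -2.791
25 0.436 -1.043 -3.437
30 0.524 -1.425 -4.052
35 0.611 -1.859 -4.631
40 0.698 -2.343 -5.17
45 0.785 -2.871 -5.664
50 0.873 -3.44 -6.111
55 0.96 -4.047 -6.507
60 1.047 -4.685 -6.848
65 1.134 -5.351 -7.132
```

move_arm(
  commands=[
    {"jaw":64,"linear":[0.3,-0.3,-1],"rot":[0,0,-0.05]},
    {"jaw":64,"linear":[0.6,-0.7,-2],"rot":[0,0,-0.1]},
    {"jaw":64,"linear":[0.957,-1.107,-3.3333],"rot":[0,0,-0.14]},
    {"jaw":64,"linear":[0.957,-1.107,-3.3333],"rot":[0,0,-0.14]},
  ],
)

```text
time: 23.85
ee_pos: [546.6, -60.0, 303.3]
orientation: [3.132, 0.223, 0.014]
ft_force: [-0.1, -0.4, 0.2]
width: 64.2
finger_force: 0.0
```

move_arm(
  commands=[
    {"jaw":64,"linear":[0,0,0],"rot":[-0.14,0,0]},
    {"jaw":64,"linear":[0,0,0],"rot":[-0.28,0,0]},
    {"jaw":64,"linear":[0,0,0],"rot":[-0.42,0,0]},
    {"jaw":64,"linear":[0,0,0],"rot":[-0.56,0,0]},
    {"jaw":64,"linear":[0,0,0],"rot":[-0.7,0,0]},
    {"jaw":64,"linear":[0,0,0],"rot":[-0.84,0,0]},
    {"jaw":64,"linear":[0,0,0],"rot":[-0.98,0,0]},
    {"jaw":64,"linear":[0,0,0],"rot":[-1.047,0,0]},
  ],
)

```text
time: 24.65
ee_pos: [542.1, -59.7, 295.8]
orientation: [2.086, 0.155, 0.079]
ft_force: [0.1, 0.3, 0.2]
width: 64.0
finger_force: 0.0
```

Run:
```python
from h import *
s=robot.state(); print(s["ee_pos"],R.from_rotvec(s["orientation"]).as_matrix().round(3),s["qpos"].round(2))
```

```text
[542.06690434 -59.65186066 295.82729546] [[ 0.99   0.078  0.121]
 [ 0.143 -0.491 -0.86 ]
 [-0.008  0.868 -0.497]] [ 0.37  0.34  1.7  -1.01  1.53  2.08]
```

move_arm(
  commands=[
    {"jaw":50,"linear":[0,0,0],"rot":[0.14,0,0]},
    {"jaw":50,"linear":[0,0,0],"rot":[0.28,0,0]},
    {"jaw":50,"linear":[0,0,0],"rot":[0.42,0,0]},
    {"jaw":50,"linear":[0,0,0],"rot":[0.56,0,0]},
    {"jaw":50,"linear":[0,0,0],"rot":[0.7,0,0]},
    {"jaw":50,"linear":[0,0,0],"rot":[0.84,0,0]},
    {"jaw":50,"linear":[0,0,0],"rot":[0.98,0,0]},
    {"jaw":50,"linear":[0,0,0],"rot":[1.047,0,0]},
  ],
)

```text
time: 25.45
ee_pos: [543.0, -62.8, 298.3]
orientation: [-3.131, -0.214, 0.002]
ft_force: [-0.6, 0.3, 0.0]
width: 50.1
finger_force: 0.0
```

move_arm(
  commands=[
    {"jaw":50,"linear":[0,1.3,0],"rot":[0,0,0]},
    {"jaw":50,"linear":[0,2.6,1],"rot":[0,0,0]},
    {"jaw":50,"linear":[0,3.9,2],"rot":[0,0,0]},
    {"jaw":50,"linear":[0,4.687,3],"rot":[0,0,0]},
    {"jaw":50,"linear":[0,4.687,4],"rot":[0,0,0]},
    {"jaw":50,"linear":[0,4.687,4.3],"rot":[0,0,0]},
    {"jaw":50,"linear":[0,4.687,4.3],"rot":[0,0,0]},
  ],
)

```text
time: 26.15
ee_pos: [561.1, -199.1, 167.8]
orientation: [-3.131, -0.219, 0.008]
ft_force: [-0.0, 0.6, 0.2]
width: 50.0
finger_force: 0.0
```

```bash
python3 shot.py w6
python3 - <<'E'
from h import *
im=grab_frame("side"); cv2.imwrite("pics/mix.png",np.hstack([cv2.resize(cv2.imread("pics/w6.png"),(400,300)),cv2.resize(im[140:290,180:380],(400,300))]))
E
```

```text
26.15 [ 561.1 -199.1  167.8] [-3.131 -0.219  0.008] 50.026141089791096
321.8142449359904 [ 643.5 -188.2  337.5]
[[ 0.139 -0.99  -0.004]
 [-0.948 -0.134  0.288]
 [-0.285 -0.036 -0.958]]
```

View pics/mix.png

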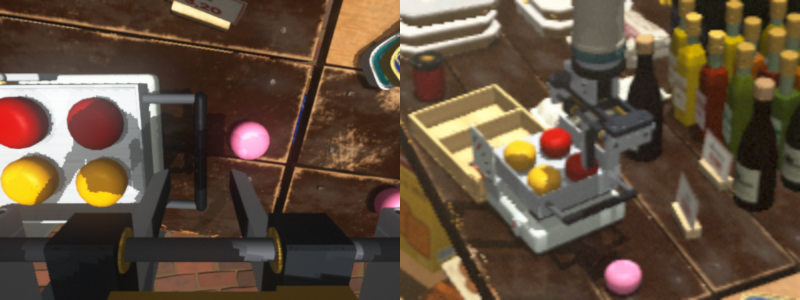

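All four cheeses are in the pan and the fingers straddle the handle. I'm descending and gripping it.

move_arm(
  commands=[
    {"jaw":50,"linear":[0,0,0.8],"rot":[0,0,0]},
    {"jaw":50,"linear":[0,0,1.6],"rot":[0,0,0]},
    {"jaw":50,"linear":[0,0,2.2],"rot":[0,0,0]},
    {"jaw":50,"linear":[0,0,2.567],"rot":[0,0,0]},
    {"jaw":50,"linear":[0,0,2.567],"rot":[0,0,0]},
    {"jaw":50,"linear":[0,0,2.567],"rot":[0,0,0]},
  ],
)

```text
time: 26.85
ee_pos: [563.9, -200.0, 94.8]
orientation: [3.133, 0.22, 0.003]
ft_force: [0.3, -0.2, 0.2]
width: 50.4
finger_force: 0.0
```

move_arm(
  commands=[
    {"jaw":30,"linear":[0,0,0],"rot":[0,0,0]},
    {"jaw":22,"linear":[0,0,0],"rot":[0,0,0]},
    {"jaw":5,"linear":[0,0,0],"rot":[0,0,0]},
    {"jaw":5,"linear":[0,0,0],"rot":[0,0,0]},
    {"jaw":5,"linear":[0,0,0],"rot":[0,0,0]},
    {"jaw":5,"linear":[0,0,0],"rot":[0,0,0]},
    {"jaw":5,"linear":[0,0,0],"rot":[0,0,0]},
  ],
  squeeze=35,
)

```text
time: 27.55
ee_pos: [562.9, -199.0, 93.6]
orientation: [-3.132, -0.219, -0.0]
ft_force: [-0.6, 3.0, 2.8]
width: 13.2
finger_force: 35.0
```

move_arm(
  commands=[
    {"jaw":5,"linear":[0,-0.0355,-0.36],"rot":[-0.0436,0,0]},
    {"jaw":5,"linear":[0,-0.087,-0.719],"rot":[-0.0873,0,0]},
    {"jaw":5,"linear":[0,-0.1535,-1.0745],"rot":[-0.1309,0,0]},
    {"jaw":5,"linear":[0,-0.236,-1.427],"rot":[-0.1745,0,0]},
    {"jaw":5,"linear":[0,-0.333,-1.776],"rot":[-0.2182,0,0]},
    {"jaw":5,"linear":[0,-0.446,-2.12],"rot":[-0.2618,0,0]},
    {"jaw":5,"linear":[0,-0.573,-2.459],"rot":[-0.3054,0,0]},
    {"jaw":5,"linear":[0,-0.716,-2.791],"rot":[-0.3491,0,0]},
  ],
)

```text
time: 28.35
ee_pos: [559.8, -178.3, 176.6]
orientation: [2.785, 0.195, 0.034]
ft_force: [1.0, 1.1, -3.8]
width: 12.7
finger_force: 35.0
```

Run:
```python
from h import *
s=robot.state(); m=R.from_rotvec(s["orientation"]).as_matrix(); print(s["ee_pos"].round(1),np.degrees(np.arccos(-m[2,2])),s["ft_force"],s["wrist_torque"],s["width"],s["qpos"].round(2))
```

```text
[ 559.8 -178.3  176.6] 20.054481589260476 [ 0.95703322  1.11053559 -3.76551926] [0.65339984 0.0730637  0.05061419] 12.653572612105915 [-0.22  0.27  1.67 -0.37  1.1   1.36]
```

move_arm(
  commands=[
    {"jaw":5,"linear":[0,-0.0355,-0.36],"rot":[-0.0436,0,0]},
    {"jaw":5,"linear":[0,-0.087,-0.719],"rot":[-0.0873,0,0]},
    {"jaw":5,"linear":[0,-0.1535,-1.0745],"rot":[-0.1309,0,0]},
    {"jaw":5,"linear":[0,-0.236,-1.427],"rot":[-0.1745,0,0]},
    {"jaw":5,"linear":[0,-0.333,-1.776],"rot":[-0.2182,0,0]},
    {"jaw":5,"linear":[0,-0.446,-2.12],"rot":[-0.2618,0,0]},
    {"jaw":5,"linear":[0,-0.573,-2.459],"rot":[-0.3054,0,0]},
    {"jaw":5,"linear":[0,-0.716,-2.791],"rot":[-0.3491,0,0]},
  ],
)

```text
time: 29.15
ee_pos: [552.7, -130.3, 248.2]
orientation: [2.437, 0.171, 0.061]
ft_force: [-1.2, -0.4, -3.2]
width: 12.9
finger_force: 35.0
```

move_arm(
  commands=[
    {"jaw":5,"linear":[0,-0.0355,-0.36],"rot":[-0.0436,0,0]},
    {"jaw":5,"linear":[0,-0.087,-0.719],"rot":[-0.0873,0,0]},
    {"jaw":5,"linear":[0,-0.1535,-1.0745],"rot":[-0.1309,0,0]},
    {"jaw":5,"linear":[0,-0.236,-1.427],"rot":[-0.1745,0,0]},
    {"jaw":5,"linear":[0,-0.333,-1.776],"rot":[-0.2182,0,0]},
    {"jaw":5,"linear":[0,-0.446,-2.12],"rot":[-0.2618,0,0]},
    {"jaw":5,"linear":[0,-0.573,-2.459],"rot":[-0.3054,0,0]},
    {"jaw":5,"linear":[0,-0.716,-2.791],"rot":[-0.3491,0,0]},
  ],
)

```text
time: 29.95
ee_pos: [542.4, -60.9, 299.0]
orientation: [2.088, 0.146, 0.083]
ft_force: [-2.1, -1.4, -0.4]
width: 13.0
finger_force: 35.0
```

move_arm(
  commands=[
    {"jaw":5,"linear":[0,0,0],"rot":[0,0,0]},
    {"jaw":5,"linear":[0,0,0],"rot":[0,0,0]},
    {"jaw":5,"linear":[0,0,0],"rot":[0,0,0]},
    {"jaw":5,"linear":[0,0,0],"rot":[0,0,0]},
    {"jaw":5,"linear":[0,0,0],"rot":[0,0,0]},
    {"jaw":5,"linear":[0,0,0],"rot":[0,0,0]},
    {"jaw":5,"linear":[0,0,0],"rot":[0,0,0]},
    {"jaw":5,"linear":[0,0,0],"rot":[0,0,0]},
  ],
)

```text
time: 30.75
ee_pos: [542.5, -61.4, 298.7]
orientation: [2.091, 0.145, 0.083]
ft_force: [-5.1, -2.4, 0.7]
width: 12.6
finger_force: 35.0
```

Run:
```python
from h import *
s=robot.state(); m=R.from_rotvec(s["orientation"]).as_matrix(); print(s["ee_pos"].round(1),np.degrees(np.arccos(-m[2,2])),s["ft_force"],s["width"],s["qpos"].round(2))
a=grab_frame("side"); b=grab_frame("scene")
cv2.imwrite("pics/mix2.png",np.hstack([cv2.resize(a[120:270,150:350],(400,300)),cv2.resize(b[140:290,130:330],(400,300))]))
```

```text
[542.5 -61.4 298.7] 59.95339807102987 [-5.14900701 -2.38021429  0.65653972] 12.633879047280967 [ 0.37  0.34  1.69 -1.    1.53  2.08]
```

View pics/mix2.png

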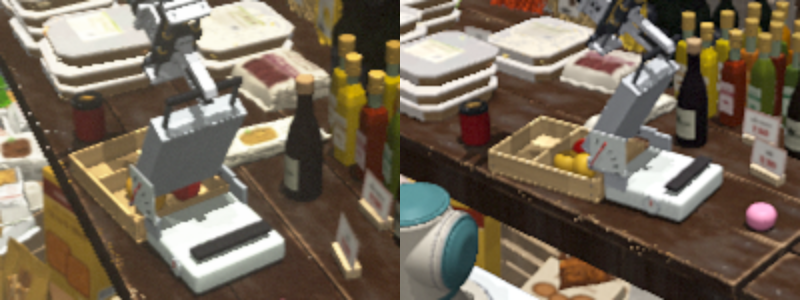

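Run:
```python
from h import *
a=grab_frame("side"); b=grab_frame("scene"); w=grab_frame("wrist")
k=cv2.INTER_CUBIC
top=np.hstack([cv2.resize(a[185:245,180:260],(400,300),interpolation=k),cv2.resize(b[190:250,170:250],(400,300),interpolation=k)])
cv2.imwrite("pics/mix3.png",np.vstack([top,np.hstack([cv2.resize(w,(400,300)),np.zeros((300,400,3),np.uint8)])]))
```

```text
(no output)
```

View pics/mix3.png

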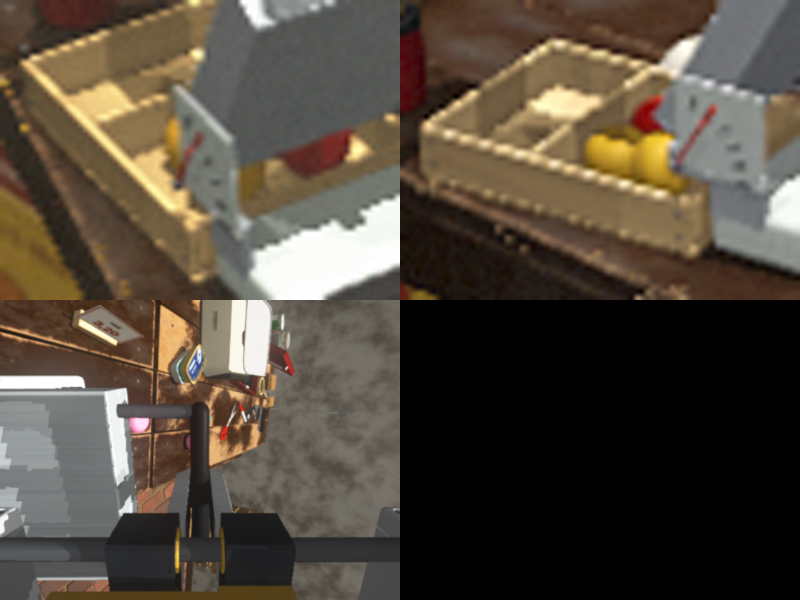

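The pan is at the red mark and the cheeses are in the cheese bay: both yellows, with reds behind them. I'm lowering gently.

move_arm(
  commands=[
    {"jaw":5,"linear":[0,0.0198,0.3615],"rot":[0.0436,0,0]},
    {"jaw":5,"linear":[0,0.0237,0.7235],"rot":[0.0873,0,0]},
    {"jaw":5,"linear":[0,0.0119,1.0853],"rot":[0.1309,0,0]},
    {"jaw":5,"linear":[0,-0.0157,1.4463],"rot":[0.1745,0,0]},
    {"jaw":5,"linear":[0,-0.059,1.8057],"rot":[0.2182,0,0]},
    {"jaw":5,"linear":[0,-0.118,2.163],"rot":[0.2618,0,0]},
    {"jaw":5,"linear":[0,-0.1925,2.5172],"rot":[0.3054,0,0]},
    {"jaw":5,"linear":[0,-0.2823,2.8678],"rot":[0.3491,0,0]},
  ],
)

```text
time: 31.8
ee_pos: [552.8, -130.8, 247.7]
orientation: [2.442, 0.17, 0.062]
ft_force: [-4.1, -0.6, -1.4]
width: 13.1
finger_force: 35.0
```

move_arm(
  commands=[
    {"jaw":5,"linear":[0,0.0198,0.3615],"rot":[0.0436,0,0]},
    {"jaw":5,"linear":[0,0.0237,0.7235],"rot":[0.0873,0,0]},
    {"jaw":5,"linear":[0,0.0119,1.0853],"rot":[0.1309,0,0]},
    {"jaw":5,"linear":[0,-0.0157,1.4463],"rot":[0.1745,0,0]},
    {"jaw":5,"linear":[0,-0.059,1.8057],"rot":[0.2182,0,0]},
    {"jaw":5,"linear":[0,-0.118,2.163],"rot":[0.2618,0,0]},
    {"jaw":5,"linear":[0,-0.1925,2.5172],"rot":[0.3054,0,0]},
    {"jaw":5,"linear":[0,-0.2823,2.8678],"rot":[0.3491,0,0]},
  ],
)

```text
time: 32.6
ee_pos: [559.9, -178.6, 176.1]
orientation: [2.79, 0.195, 0.035]
ft_force: [-2.3, 2.3, -3.0]
width: 13.0
finger_force: 35.0
```

move_arm(
  commands=[
    {"jaw":5,"linear":[0,0.0198,0.3615],"rot":[0.0436,0,0]},
    {"jaw":5,"linear":[0,0.0237,0.7235],"rot":[0.0873,0,0]},
    {"jaw":5,"linear":[0,0.0119,1.0853],"rot":[0.1309,0,0]},
    {"jaw":5,"linear":[0,-0.0157,1.4463],"rot":[0.1745,0,0]},
    {"jaw":5,"linear":[0,-0.059,1.8057],"rot":[0.2182,0,0]},
    {"jaw":5,"linear":[0,-0.118,2.163],"rot":[0.2618,0,0]},
    {"jaw":5,"linear":[0,-0.1925,2.5172],"rot":[0.3054,0,0]},
    {"jaw":5,"linear":[0,-0.2823,2.8678],"rot":[0.3491,0,0]},
  ],
)

```text
time: 33.4
ee_pos: [563.0, -199.0, 92.8]
orientation: [-3.13, -0.218, -0.001]
ft_force: [-8.6, 12.1, 51.5]
width: 12.9
finger_force: 35.0
```

move_arm(
  commands=[
    {"jaw":5,"linear":[0,0,0],"rot":[0,0,0]},
    {"jaw":5,"linear":[0,0,0],"rot":[0,0,0]},
    {"jaw":5,"linear":[0,0,0],"rot":[0,0,0]},
  ],
)

```text
time: 33.7
ee_pos: [563.0, -199.0, 92.6]
orientation: [-3.132, -0.218, -0.001]
ft_force: [-1.0, 4.7, -2.1]
width: 13.1
finger_force: 35.0
```

move_arm(
  commands=[
    {"jaw":20,"linear":[0,0,0],"rot":[0,0,0]},
    {"jaw":50,"linear":[0,0,0],"rot":[0,0,0]},
    {"jaw":50,"linear":[0,0,0],"rot":[0,0,0]},
    {"jaw":50,"linear":[0,0,0],"rot":[0,0,0]},
    {"jaw":50,"linear":[0,0,0],"rot":[0,0,0]},
    {"jaw":50,"linear":[0,0,-0.5],"rot":[0,0,0]},
    {"jaw":50,"linear":[0,0,-1.5],"rot":[0,0,0]},
    {"jaw":50,"linear":[0,0,-3],"rot":[0,0,0]},
  ],
)

```text
time: 34.5
ee_pos: [561.4, -199.3, 182.1]
orientation: [-3.131, -0.219, 0.008]
ft_force: [0.8, 0.4, 0.1]
width: 50.1
finger_force: 0.0
```

move_arm(
  commands=[
    {"jaw":50,"linear":[0,0,-1.5],"rot":[0,0,0]},
    {"jaw":50,"linear":[0,0,-3],"rot":[0,0,0]},
    {"jaw":50,"linear":[0,0,-3.8667],"rot":[0,0,0]},
    {"jaw":50,"linear":[0,0,-3.8667],"rot":[0,0,0]},
  ],
)

```text
time: 34.9
ee_pos: [565.0, -201.0, 304.4]
orientation: [3.129, 0.219, 0.014]
ft_force: [0.2, 0.0, 0.8]
width: 50.0
finger_force: 0.0
```

move_arm(
  commands=[
    {"jaw":84,"linear":[0,-1,0],"rot":[0,0,-0.12]},
    {"jaw":84,"linear":[0,-2.6,0],"rot":[0,0,-0.26]},
    {"jaw":84,"linear":[0,-4.2,0],"rot":[0,0,-0.4]},
    {"jaw":84,"linear":[0,-5.8,0],"rot":[0,0,-0.54]},
    {"jaw":84,"linear":[0,-7.4,0],"rot":[0,0,-0.68]},
    {"jaw":84,"linear":[0.05,-9,0],"rot":[0,0,-0.82]},
    {"jaw":84,"linear":[0.07,-10.6,0],"rot":[0,0,-0.96]},
    {"jaw":84,"linear":[0.077,-12.1,0],"rot":[0,0,-1.1]},
  ],
)

```text
time: 35.7
ee_pos: [513.3, 161.7, 297.6]
orientation: [-2.551, -1.832, 0.003]
ft_force: [0.3, -0.2, 0.4]
width: 83.9
finger_force: 0.0
```

move_arm(
  commands=[
    {"jaw":84,"linear":[0,0,0],"rot":[0,0,-0.14]},
    {"jaw":84,"linear":[0,0,0],"rot":[0,0,-0.28]},
    {"jaw":84,"linear":[0,0,0],"rot":[0,0,-0.42]},
    {"jaw":84,"linear":[0,0,0],"rot":[0,0,-0.518]},
    {"jaw":84,"linear":[0,0,0],"rot":[0,0,-0.518]},
  ],
)

```text
time: 36.2
ee_pos: [513.9, 159.8, 297.6]
orientation: [-2.003, -2.418, 0.004]
ft_force: [0.3, -0.4, -1.0]
width: 83.9
finger_force: 0.0
```

move_arm(
  commands=[
    {"jaw":84,"linear":[1.4,0,0],"rot":[0,0,0]},
    {"jaw":84,"linear":[2.8,0,0],"rot":[0,0,0]},
    {"jaw":84,"linear":[3.3333,0,0],"rot":[0,0,0]},
    {"jaw":84,"linear":[3.3333,0,0],"rot":[0,0,0]},
    {"jaw":84,"linear":[3.3333,0,0],"rot":[0,0,0]},
  ],
)

```text
time: 36.7
ee_pos: [495.9, 257.2, 298.8]
orientation: [2.004, 2.418, -0.003]
ft_force: [0.1, 0.5, -0.1]
width: 84.2
finger_force: 0.0
```

```bash
python3 shot.py w7
```

```text
36.7 [495.9 257.2 298.8] [ 2.004  2.418 -0.003] 84.17277823278965
321.8142449359904 [480.3 338.7 468.8]
[[ 0.983  0.186 -0.001]
 [ 0.178 -0.942  0.284]
 [ 0.052 -0.279 -0.959]]
```

View pics/w7b.png

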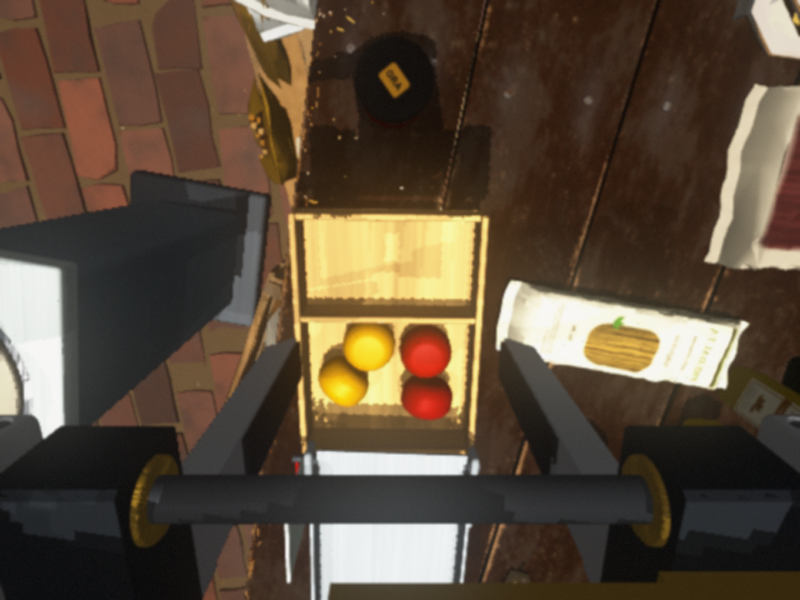

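All four cheeses lie in the cheese bay. The jar lid is at (394,79) and the jar bay spans rows 220–315, cols 301–479.

Run:
```python
from h import *; import pickle
c=pickle.load(open("pics/w7.pkl","rb"))
g=lambda x,y,z: ray(0,x*.7,y*.7,z,c).round(1)
print("lid",g(394,79,84)); L=[g(301,220,48),g(480,220,48),g(302,316,48),g(476,316,48)]; print(L,np.mean(L,0))
print("dims",np.linalg.norm(L[0]-L[1]),np.linalg.norm(L[0]-L[2]))
s=robot.state();Rt=R.from_rotvec(s["orientation"]).as_matrix(); cmd=np.array([513.4-18.57,163.3+98.26,300]);
print(Rt.round(3));
```

```text
lid [465.4 392.6  84. ]
[array([402.1, 265.8,  48. ]), array([562.7, 296.2,  48. ]), array([414.8, 173.6,  48. ]), array([580.6, 205. ,  48. ])] [490.05 235.15  48.  ]
dims 163.45188894595256 93.07056462706134
[[-0.185  0.983 -0.   ]
 [ 0.983  0.185 -0.002]
 [-0.002 -0.001 -1.   ]]
```

move_arm(
  commands=[
    {"jaw":84,"linear":[1.5,-0.05,0],"rot":[0,0,0]},
    {"jaw":84,"linear":[3,-0.1,0],"rot":[0,0,0]},
    {"jaw":84,"linear":[4.3,-0.17,0.3],"rot":[0,0,0]},
    {"jaw":84,"linear":[4.609,-0.17,1.3],"rot":[0,0,0]},
    {"jaw":84,"linear":[4.609,-0.17,2.7],"rot":[0,0,0]},
    {"jaw":84,"linear":[4.609,-0.17,4.1],"rot":[0,0,0]},
    {"jaw":84,"linear":[4.609,-0.17,5],"rot":[0,0,0]},
    {"jaw":84,"linear":[4.609,-0.17,5],"rot":[0,0,0]},
  ],
)

```text
time: 37.55
ee_pos: [463.4, 389.7, 145.2]
orientation: [-2.005, -2.416, 0.014]
ft_force: [-0.2, -0.1, -0.1]
width: 83.9
finger_force: 0.0
```

move_arm(
  commands=[
    {"jaw":84,"linear":[0,0,0.9],"rot":[0,0,0]},
    {"jaw":84,"linear":[0,0,1.9],"rot":[0,0,0]},
    {"jaw":84,"linear":[0,0,2.9],"rot":[0,0,0]},
    {"jaw":84,"linear":[0,0,3.5],"rot":[0,0,0]},
    {"jaw":84,"linear":[0,0,3.767],"rot":[0,0,0]},
    {"jaw":84,"linear":[0,0,3.767],"rot":[0,0,0]},
    {"jaw":84,"linear":[0,0,3.767],"rot":[0,0,0]},
  ],
)

```text
time: 38.25
ee_pos: [466.8, 393.5, 38.1]
orientation: [2.004, 2.418, 0.005]
ft_force: [-1.0, 0.6, -0.2]
width: 84.2
finger_force: 0.0
```

move_arm(
  commands=[
    {"jaw":70,"linear":[0,0,0],"rot":[0,0,0]},
    {"jaw":45,"linear":[0,0,0],"rot":[0,0,0]},
    {"jaw":45,"linear":[0,0,0],"rot":[0,0,0]},
    {"jaw":45,"linear":[0,0,0],"rot":[0,0,0]},
    {"jaw":45,"linear":[0,0,0],"rot":[0,0,0]},
    {"jaw":45,"linear":[0,0,0],"rot":[0,0,0]},
  ],
  squeeze=30,
)

```text
time: 38.85
ee_pos: [465.1, 393.1, 37.2]
orientation: [-2.004, -2.419, -0.0]
ft_force: [-0.8, -1.3, 5.2]
width: 62.6
finger_force: 30.0
```

move_arm(
  commands=[
    {"jaw":45,"linear":[0,0,-0.4],"rot":[0,0,0]},
    {"jaw":45,"linear":[0,0,-1],"rot":[0,0,0]},
    {"jaw":45,"linear":[0,0,-2],"rot":[0,0,0]},
    {"jaw":45,"linear":[0,0,-3],"rot":[0,0,0]},
    {"jaw":45,"linear":[0,0,-3.7],"rot":[0,0,0]},
    {"jaw":45,"linear":[0,0,-4],"rot":[0,0,0]},
    {"jaw":45,"linear":[0,0,-4],"rot":[0,0,0]},
  ],
)

```text
time: 39.55
ee_pos: [465.8, 393.4, 157.5]
orientation: [2.003, 2.419, 0.004]
ft_force: [-0.6, 0.7, -2.7]
width: 62.9
finger_force: 30.0
```

move_arm(
  commands=[
    {"jaw":45,"linear":[-0.6,0,0],"rot":[0,0,0]},
    {"jaw":45,"linear":[-1.6,-0.05,0],"rot":[0,0,0]},
    {"jaw":45,"linear":[-2.7,-0.1,0],"rot":[0,0,0]},
    {"jaw":45,"linear":[-3.8,-0.15,0],"rot":[0,0,0]},
    {"jaw":45,"linear":[-4.8,-0.184,0],"rot":[0,0,0]},
    {"jaw":45,"linear":[-5.394,-0.184,0],"rot":[0,0,0]},
    {"jaw":45,"linear":[-5.394,-0.184,0],"rot":[0,0,0]},
    {"jaw":45,"linear":[-5.394,-0.184,0],"rot":[0,0,0]},
  ],
)

```text
time: 40.35
ee_pos: [489.2, 232.1, 155.2]
orientation: [-2.005, -2.416, 0.003]
ft_force: [-0.2, -0.1, -3.2]
width: 62.7
finger_force: 30.0
```

move_arm(
  commands=[
    {"jaw":45,"linear":[0,0,0.8],"rot":[0,0,0]},
    {"jaw":45,"linear":[0,0,1.7],"rot":[0,0,0]},
    {"jaw":45,"linear":[0,0,2.5],"rot":[0,0,0]},
    {"jaw":45,"linear":[0,0,3.1],"rot":[0,0,0]},
    {"jaw":45,"linear":[0,0,3.5],"rot":[0,0,0]},
    {"jaw":45,"linear":[0,0,3.76],"rot":[0,0,0]},
    {"jaw":45,"linear":[0,0,3.76],"rot":[0,0,0]},
    {"jaw":45,"linear":[0,0,3.76],"rot":[0,0,0]},
  ],
)

```text
time: 41.15
ee_pos: [490.5, 233.5, 43.9]
orientation: [2.003, 2.419, 0.002]
ft_force: [0.2, -0.6, -2.1]
width: 62.3
finger_force: 30.0
```

move_arm(
  commands=[
    {"jaw":66,"linear":[0,0,0.03],"rot":[0,0,0]},
    {"jaw":76,"linear":[0,0,0.03],"rot":[0,0,0]},
    {"jaw":76,"linear":[0,0,0.03],"rot":[0,0,0]},
    {"jaw":76,"linear":[0,0,0.03],"rot":[0,0,0]},
    {"jaw":76,"linear":[0,0,-0.8],"rot":[0,0,0]},
    {"jaw":76,"linear":[0,0,-2],"rot":[0,0,0]},
    {"jaw":76,"linear":[0,0,-3.5],"rot":[0,0,0]},
    {"jaw":76,"linear":[0,0,-5],"rot":[0,0,0]},
  ],
)

```text
time: 41.95
ee_pos: [489.5, 232.8, 195.1]
orientation: [-2.004, -2.419, 0.001]
ft_force: [0.7, -0.0, -0.4]
width: 75.8
finger_force: 0.0
```

move_arm(
  commands=[
    {"jaw":76,"linear":[0,0,-1.5],"rot":[0,0,0]},
    {"jaw":76,"linear":[0,0,-3],"rot":[0,0,0]},
    {"jaw":76,"linear":[0,0,-4],"rot":[0,0,0]},
    {"jaw":76,"linear":[0,0,-4],"rot":[0,0,0]},
    {"jaw":76,"linear":[0,0,-4],"rot":[0,0,0]},
  ],
)

```text
time: 42.45
ee_pos: [489.8, 233.0, 313.8]
orientation: [2.004, 2.419, 0.001]
ft_force: [-0.8, 0.2, -0.3]
width: 75.9
finger_force: 0.0
```

```bash
python3 shot.py w8
python3 - <<'E'
from h import *
a=grab_frame("side"); b=grab_frame("scene"); k=cv2.INTER_CUBIC
top=np.hstack([cv2.resize(a[150:270,180:340],(400,300),interpolation=k),cv2.resize(b[175:295,160:320],(400,300),interpolation=k)])
cv2.imwrite("pics/mix4.png",np.vstack([top,np.hstack([cv2.resize(cv2.imread("pics/w8.png"),(400,300)),cv2.resize(b,(400,300))])]))
E
```

```text
42.45 [489.8 233.  313.8] [2.004e+00 2.419e+00 1.000e-03] 75.87500289737885
321.8142449359904 [473.9 314.  483.9]
[[ 0.983  0.186  0.001]
 [ 0.178 -0.943  0.282]
 [ 0.053 -0.277 -0.959]]
```

View pics/mix4.png

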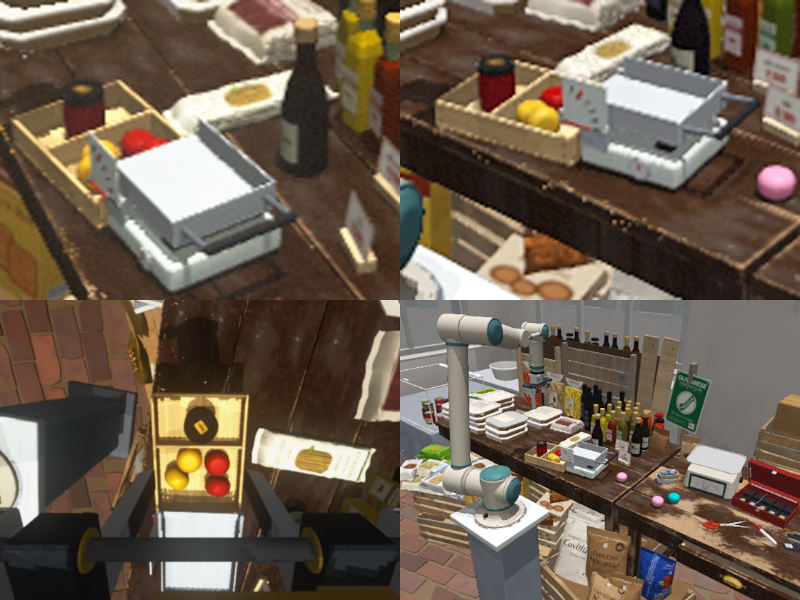

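The jar stands upright in the jar bay, all four cheeses are in the cheese bay, the pan is level and empty, and there is no orange jar on the table. I'm handing in.

```bash
python3 -c "
from bench import robot
print(robot.hand_in())"
```

```text
the job is handed in; nothing more can be done
None
```

I handed in the job at about 42 s of the 210 s: the four cheeses were weighed together and tipped into the cheese bay, the pan is back level, and the red jar stands upright in the jar bay. I saw no orange jar on the table, and the hand-in returned no verdict.

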